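# Feed an egg-laying slat from the magazine to the crate

### The job

Push the magazine's pusher fully in so that the bottom slat's end comes out of the front slot, then draw that slat straight out while the rest of the stack stays in the magazine. Lay it (do not drop it) flat and square across the middle of the crate, resting on both long rims, then draw the pusher fully back so that the remaining slats drop home on the magazine floor. Leave the jar, brush and cup alone.

Things in the scene. Friction and masses are not known exactly. Their poses are not given: they have to be found in the camera images.
- magazine: Fixed open-topped aluminium feeder, origin on the bench under the middle of its stack of four slats; x = the way slats come out (roughly to the robot's right), z up. Its floor, 90 mm wide, is 22 mm above the bench; floor and walls end at x = +85 mm (front, bench free beyond) and -85 mm (rear), wall tops 82 mm up. Behind it a bed 46 mm wide and 22 mm high carries the pusher, to x = -220 mm.
- exit (a point): Bottom middle of the front slot, on the outer face of the front wall (magazine x = +85 mm), 22 mm above the bench. Slots 18 mm high under the end walls pass only the bottom slat (front) and the pusher blade (rear); the walls stop the upper slats. Slats lie lengthwise along the magazine's x with 1.5 mm play each side.
- pusher (a joint): Pusher travel along the magazine's +x: 0 m fully back, 0.085 m fully in (end stop). It stays where left; takes 3 to 5 N. The blade (30 mm wide, 22.5 to 34.5 mm above the bench) has its front face at magazine x = -85 mm + travel: it meets the bottom slat after some 10 mm; fully in, that slat stands some 65 mm out of the front wall. While in, it can hold up the next slat.
- handle (a point): On the axis of the pusher's upright dark wooden handle, 100 mm above the bench, behind the magazine (at magazine x = -195 mm + travel, y = 0). The handle is 26 mm along x, 24 mm across (y), with a head 30 x 28 mm from 104 to 116 mm above the bench; free all round above 36 mm, to be pinched across y from above or pushed.
- slat1: plain wooden slat 150 x 50 x 14 mm (its x, y, z), 50 to 100 g, three shallow dark grooves along its top, the same as the other slats; origin at the centre of its underside, x along its length; at the start the bottom one of the stack: the one to take.
- slat2: plain wooden slat 150 x 50 x 14 mm (its x, y, z), 50 to 100 g, three shallow dark grooves along its top, the same as the other slats; origin at the centre of its underside, x along its length; at the start second from the bottom.
- slat3: plain wooden slat 150 x 50 x 14 mm (its x, y, z), 50 to 100 g, three shallow dark grooves along its top, the same as the other slats; origin at the centre of its underside, x along its length; at the start third from the bottom.
- slat4: plain wooden slat 150 x 50 x 14 mm (its x, y, z), 50 to 100 g, three shallow dark grooves along its top, the same as the other slats; origin at the centre of its underside, x along its length; at the start the top one.
- crate: Fixed open empty red plastic crate, 190 mm long (x), 110 mm wide (y), rims 60 mm above the bench, walls 6 mm. Origin on the bench under its centre. Its four corners stand 13 mm above the rims, leaving 126 mm of plain long rim between them. The slat goes across: its length along the crate's y, between the raised corners.
- crate_mid (a point): Centre of the crate's mouth at rim height, 60 mm above the bench.
- jar: Bystander: jar, 68 mm across, 95 mm high, origin under its centre. Not to be touched.
- brush: Bystander: flat wooden-handled hand brush, about 200 mm long, lying on the bench. Not to be touched.
- cup: Bystander: open steel cup, 72 mm across, 80 mm high, origin under its centre. Not to be touched.
There are look-alikes about, which are no part of the job. What is shaped like the slat2 but yellow is not meant. Leave any purple look-alike of the slat1 alone.

How it is judged:
By the outcome, as a careful person would: the job done as asked, in the order asked, and still so for the second after the job is handed in, with the robot touching nothing.
It also fails if it takes over 67 s, if anything falls off the work surface, if the arm or the gripper's body presses on something with over 40 N, if the wrist force passes 120 N, or if a joint passes its speed limit or range.

### The arm

A 6-joint arm with a two-finger parallel gripper is mounted at the origin on the work surface. World frame = base frame: x ahead of the robot, y to its left, z up, the work surface at z = 0. Lengths are in mm, angles in rad, forces in N, time in s.
With the tool pointing down it reaches from about 400 to 925 mm from the base axis. Payload 12.5 kg.
Tool frame: the origin (TCP) lies on the centre line of the jaws, within the pads' length; the fingertips stand 19 mm ahead of it and the grasp point (between the pads) is the TCP; y points along the fingers, x is the direction in which the jaws open and shut, and the axes are right-handed (so a half turn about y gives the same grasp; the last joint's range is limited). The gripper opens to 95 mm and grips with 3 to 60 N. Pads are 20 mm wide; open, the fingers measure 119 mm over their backs; the gripper's body (75 mm by 180 mm) begins 59 mm behind the grasp point.
Start: joints at [1.138, 0.491, 1.559, -0, 1.092, -0.106], TCP at [200.618, 591.946, 203.061] pointing down, gripper open.
Joint ranges: [-3.1, 3.1], [-0.84, 2.19], [0.05, 2.79], [-1.13, 4.28], [0.06, 2.93], [-2.69, 2.69]. Speed limits (rad/s): [2.22, 2.22, 2.79, 3.14, 3.14, 3.14].

### API

Orientations are given as [roll, pitch, yaw] about the fixed x, y, z axes, in that order (R = Rz(yaw) Ry(pitch) Rx(roll)).
In Python, from cell import env gives the robot as it stands. The module is installed in compiled form; this text tells all that it offers.
- The arm moves only by the tool move_arm, never from a script. Its argument "rows" is a list of rows, each an object of numbers: "tx", "ty", "tz": the shift along the tool's x, y, z in cm; "rx", "ry", "rz": the turn, a rotation vector about the tool's x, y, z in rad; "grip": the opening in per cent of the stroke, from 0 (shut) to 100 (fully open). In form: [{"tx": .., "ty": .., "tz": .., "rx": .., "ry": .., "rz": .., "grip": ..}, ...]. A call has 1 to 10 rows; each row shifts and turns the commanded pose from where the row before left it, along the tool's axes as they then stand; what a row does not reach is not made up. A row lasts 1/12 s, in which the tool goes at most 41.7 mm and 7.16 degrees, less where a joint would pass 70% of its speed; a pose out of reach is approached as far as the arm can. A call is refused whole if a number of a shift passes 4.17 or a number of a turn 0.125, either way. A call with a gripper value outside its range is refused whole. The fingers move at their own pace and stop on an object; the grip force is fixed at half the most. Time passes only in rows, so rows that do not move let the fingers close. It gives the time, the measured TCP pose, the force and the opening at its end, in the units of the state.
- env.state(): the state, without advancing time (a new reading comes with each control period).
- env.read_camera(name): name is "scene" or "top"; returns (picture, depth): 480x640x3 uint8, blue, green, red; 480x640 float32, mm along the optical axis (not along the pixel's ray), 0 where there is no reading.
- env.calibration(name): a dict with "vertical_fov" (degrees; the focal length in pixels is half the picture's height over the tangent of half this angle, whatever the lens; pixels are square), "cx", "cy" (the principal point, pixels), "eye" and "rotation" of the camera in the world. Camera axes: x right, y up, looking along -z (the intrinsics and any distortion apply to the point x, -y, -z); pixel columns grow to the right and rows downward; lengths in mm; the calibration is good to about 2 mm. A picture is of the moment at which its call begins. calibration takes no time and is no camera call.
- env.job_done(): hands the job in, once; it reports no verdict.
The state is a dict: "t": time; "joints": joint angles; "qvel": joint speeds; "tau": joint torques, N m; "eef_pos": TCP position; "tcp_rot": TCP orientation; "ft_force": force on the tool from outside, world axes, zero at the start; "moment": the same for the moment, N m; "opening": opening from 0.0 (shut) to 1.0 (fully open).
Only numpy, scipy, OpenCV 4.12 (cv2) and the standard library are available. Lean on these libraries where they do the work, as an engineer would, in place of code of your own. Each camera call takes 0.05 s, during which the arm holds its last target.

## Working session

There is one attempt and no reset: what is moved stays moved. The work goes in short steps, Python scripts to look and compute and a tool call to move; the robot and the scene stay as the last step left them, time stands still between calls to the robot, and variables do not carry over. Pictures are saved under pics/ and viewed, and the job is handed in when it is done.

Besides the shell and the picture viewer there is one more tool, called as name(argument=value, ...), one argument or row to a line, values as JSON. move_arm: Moves the arm, as the interface text tells. Its arguments: {"type":"object","properties":{"rows":{"type":"array"}},"required":["rows"]}

```bash
ls; mkdir -p pics; python3 - <<'E'
from cell import env
import cv2,numpy as np
print(env.state())
for n in("scene","top"):
    im,d=env.read_camera(n); cv2.imwrite(f"pics/{n}0.png",im); np.save(f"pics/{n}0.npy",d)
    print(n,env.calibration(n), (d==0).mean())
E
```

```text
pics
{'t': 0.0, 'joints': array([ 1.13838505e+00,  4.91589377e-01,  1.55942957e+00,  2.38193698e-05,
        1.09172595e+00, -1.05601298e-01]), 'qvel': array([ 0.0002187 , -0.00078174,  0.00120648, -0.0014523 ,  0.00023544,
        0.00205853]), 'tau': array([ 1.82947997e-04, -6.12648368e+01, -2.58179265e+01,  6.92499080e-02,
        4.82226012e-02, -4.19816092e-05]), 'eef_pos': array([200.50646965, 591.69719119, 202.45008449]), 'tcp_rot': array([-1.57065387e+00,  1.14360500e-03,  1.24397544e+00]), 'ft_force': array([-0.596992  ,  0.13077639,  0.09452755]), 'moment': array([-0.01681722,  0.00790071, -0.01443426]), 'opening': 0.9958274467708862}
scene {'vertical_fov': 45.53406293379982, 'cx': 316.37678973434816, 'cy': 225.33491498458184, 'eye': array([1287.44137947,   70.16796016,  742.01912756]), 'rotation': array([ 0.82637074, -0.01312311,  1.68364245])} 0.003958333333333334
top {'vertical_fov': 47.78719305898371, 'cx': 325.3546416300912, 'cy': 238.93568128303716, 'eye': array([ 423.18041292,   21.12020272, 1134.29785305]), 'rotation': array([ 0.16014416, -0.01147414, -1.59565799])} 0.003932291666666666
```

View pics/scene0.png

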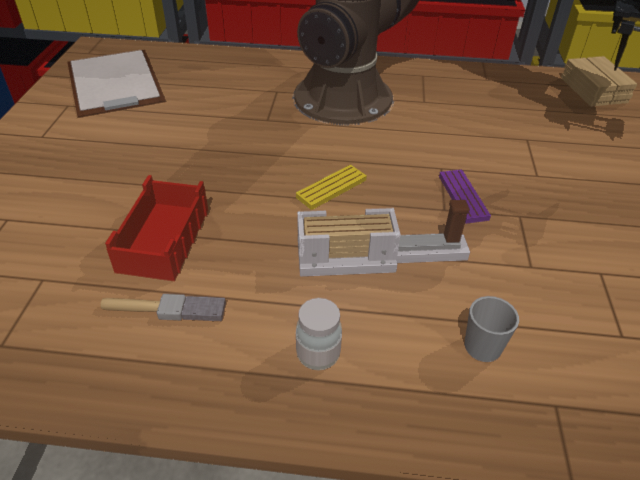

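View pics/top0.png

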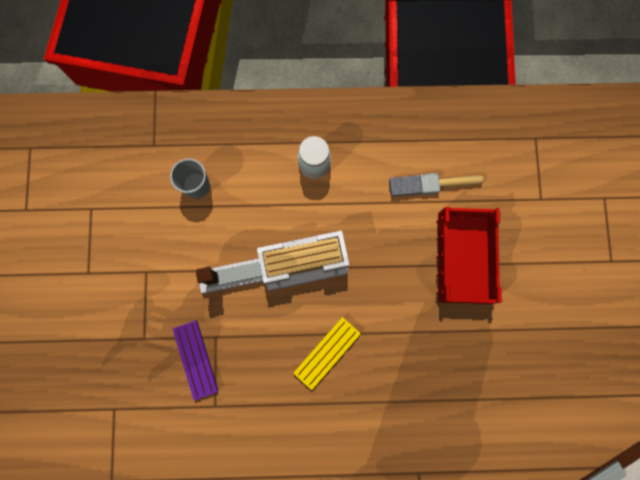

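```bash
cat > h.py <<'E'
import numpy as np,cv2
from scipy.spatial.transform import Rotation as Ro
def cal(n):
    from cell import env
    c=env.calibration(n); f=240/np.tan(np.radians(c['vertical_fov'])/2)
    return f,c['cx'],c['cy'],np.array(c['eye']),Ro.from_euler('xyz',c['rotation']).as_matrix()
def rays(n,uv):
    f,cx,cy,e,R=cal(n); uv=np.atleast_2d(np.asarray(uv,float))
    d=np.c_[(uv[:,0]-cx)/f,-(uv[:,1]-cy)/f,-np.ones(len(uv))]
    return e,d@R.T
def plane(n,uv,z):
    e,d=rays(n,uv); s=(z-e[2])/d[:,2]; return e+d*s[:,None]
def proj(n,P):
    f,cx,cy,e,R=cal(n); p=(np.atleast_2d(P)-e)@R; return np.c_[cx+f*p[:,0]/-p[:,2],cy-f*p[:,1]/-p[:,2]]
def cloud(n,D):
    v,u=np.mgrid[0:480,0:640]; e,d=rays(n,np.c_[u.ravel(),v.ravel()])
    return (e+d*D.ravel()[:,None]).reshape(480,640,3)
def tri(uv1,uv2):
    e1,d1=rays("scene",uv1); e2,d2=rays("top",uv2); d1=d1[0];d2=d2[0]
    A=np.c_[d1,-d2]; s=np.linalg.lstsq(A,e2-e1,rcond=None)[0]
    p=e1+s[0]*d1;q=e2+s[1]*d2; return (p+q)/2,np.linalg.norm(p-q)
E
python3 - <<'E'
from h import *
np.set_printoptions(precision=1,suppress=True)
for n in("scene","top"):
    im=cv2.imread(f"pics/{n}0.png");C=cloud(n,np.load(f"pics/{n}0.npy"))
    # bench heights at grid
    for u,v in ([(100,400),(300,420),(560,300),(40,300),(250,150),(400,400),(560,420)] if n=="scene" else [(40,300),(100,440),(560,120),(300,120),(380,200),(600,420),(400,300),(250,420)]): print(n,u,v,C[v,u])
    pts={"scene":[(160,225),(345,222),(458,204),(320,312),(490,310)],"top":[(470,255),(303,256),(206,273),(314,148),(188,172)]}[n]
    for p in pts: print(p,C[p[1],p[0]])
    s=4
    c=(260,150,220,140) if n=="scene" else (180,220,190,90)
    r=im[c[1]:c[1]+c[3],c[0]:c[0]+c[2]]; cv2.imwrite(f"pics/{n}0z.png",cv2.resize(r,None,fx=3.6 if n=="scene" else 4,fy=3.6 if n=="scene" else 4,interpolation=cv2.INTER_CUBIC))
E
```

```text
scene 100 400 [ 892.2 -275.9    1.1]
scene 300 420 [888.3  11.7   0.6]
scene 560 300 [619.9 417.9   1.3]
scene 40 300 [ 726.1 -446.7   -0.4]
scene 250 150 [ 261.7 -184.7    2.4]
scene 400 400 [840.4 150.5   0.9]
scene 560 420 [843.4 375.2  -1.3]
(160, 225) [ 530.5 -302.9    7.5]
(345, 222) [553.3  45.7  76.1]
(458, 204) [527.8 233.6 115.9]
(320, 312) [771.9  25.5  97.1]
(490, 310) [700.5 281.9  53. ]
top 40 300 [491.5 596.8   1.4]
top 100 440 [210.2 463.8  -3.3]
top 560 120 [ 860.8 -522.2   -1.2]
top 300 120 [872.7  52.7  -1.8]
top 380 200 [ 688.3 -116.1   -1. ]
top 600 420 [ 222.3 -542.6    0.5]
top 400 300 [ 473.4 -149.    -0.2]
top 250 420 [240.7 164.4  -2.3]
(470, 255) [ 564.2 -301.1    2.7]
(303, 256) [560.6  49.5  77.5]
(206, 273) [527.7 231.5 115.2]
(314, 148) [776.4  23.1  91.2]
(188, 172) [753.2 291.4  19.8]
```

View pics/scene0z.png

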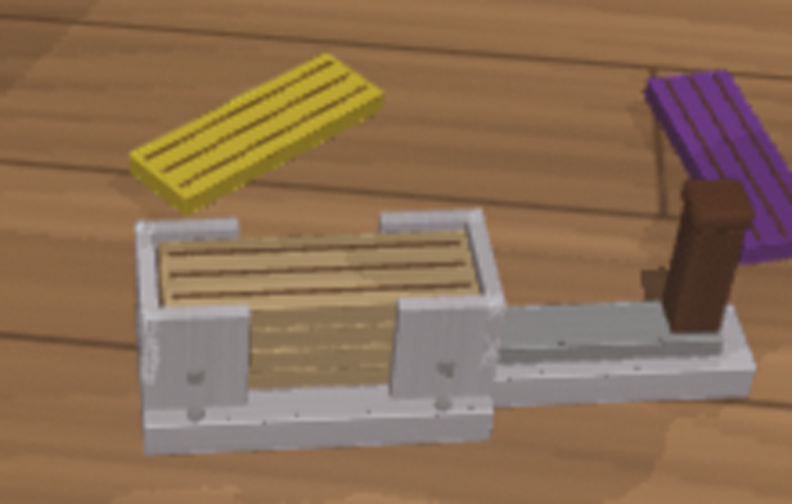

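View pics/top0z.png

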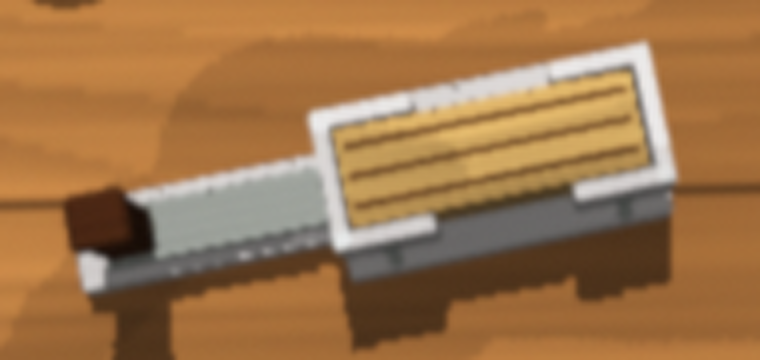

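```bash
python3 - <<'E'
from h import *
np.set_printoptions(precision=1,suppress=True)
def big(m):
    n,l,s,c=cv2.connectedComponentsWithStats(m.astype(np.uint8)); i=1+s[1:,4].argmax(); return l==i
for n in("scene","top"):
    im=cv2.imread(f"pics/{n}0.png");C=cloud(n,np.load(f"pics/{n}0.npy"));hsv=cv2.cvtColor(im,cv2.COLOR_BGR2HSV)
    X,Y,Z=C[...,0],C[...,1],C[...,2]
    near=(X>430)&(X<680)&(Y>-100)&(Y<300)
    # whole slat top
    m=big(near&(Z>66)&(Z<80.5)&(hsv[...,1]>70)&(Y<160)); P=C[m]
    r=cv2.minAreaRect(P[:,:2].astype(np.float32)); print(n,"slat",r,np.median(P[:,2]))
    m=big(near&(Z>81-3)&(Z<90)&(hsv[...,1]<60)); m=near&(Z>78)&(Z<90)&(hsv[...,1]<60); P=C[m]
    print(n,"walltop",cv2.minAreaRect(P[:,:2].astype(np.float32)),np.median(P[:,2]),len(P))
    m=near&(Z>108)&(Z<122)&(Y>180); P=C[m]
    print(n,"head",cv2.minAreaRect(P[:,:2].astype(np.float32)),np.median(P[:,2]),P.mean(0),len(P))
    red=((hsv[...,0]<8)|(hsv[...,0]>172))&(hsv[...,1]>150)&(Y<-180)&(Y>-450)&(X>380)&(X<720)
    m=red&(Z>54)&(Z<90); P=C[m]; print(n,"crate rims",cv2.minAreaRect(P[:,:2].astype(np.float32)),np.percentile(P[:,2],[5,25,50,75,95]))
    P=C[red];print(n,"crate all",cv2.minAreaRect(P[:,:2].astype(np.float32)))
    # bystanders
    for nm,bb in dict(jar=(700,870,-30,80),cup=(640,800,230,340)).items():
        m=(X>bb[0])&(X<bb[1])&(Y>bb[2])&(Y<bb[3])&(Z>25);P=C[m]; print(n,nm,P.min(0),P.max(0))
E
```

```text
scene slat ((562.3440551757812, 51.2883415222168), (53.54784393310547, 149.86842346191406), 10.476512908935547) 77.58629175158035
scene walltop ((561.9347534179688, 50.683101654052734), (73.40763092041016, 170.27215576171875), 10.15650749206543) 81.4040929347135 761
scene head ((528.2582397460938, 236.18959045410156), (29.41622543334961, 30.262712478637695), 13.094965934753418) 114.84091316559756 [531.2 235.2 114.3] 234
scene crate rims ((560.7701416015625, -286.62921142578125), (113.23468017578125, 194.9138641357422), 87.44988250732422) [54.8 58.1 60.  64.2 73.4]
scene crate all ((524.64599609375, -307.2558898925781), (164.4549102783203, 265.7090759277344), 86.98234558105469)
scene jar [743.1  -9.2  25. ] [808.9  58.3  99.1]
scene cup [694.1 243.1  25.1] [767.8 313.6  83. ]
top slat ((560.2247314453125, 51.36896896362305), (50.164634704589844, 151.1931915283203), 10.573159217834473) 76.94673456782994
top walltop ((552.2840576171875, 94.98399353027344), (69.29908752441406, 261.5090637207031), 10.557807922363281) 81.23729249654116 620
top head ((526.0623779296875, 235.85301208496094), (28.044029235839844, 30.314472198486328), 9.856678009033203) 114.38495331237112 [525.6 235.3 114.2] 234
top crate rims ((559.4890747070312, -286.94549560546875), (113.61316680908203, 190.00355529785156), 87.14869689941406) [55.5 57.8 60.  65.7 73.3]
top crate all ((558.7294921875, -295.90570068359375), (135.43392944335938, 190.65892028808594), 86.94929504394531)
top jar [737.8  -9.7  25. ] [802.4  57.2 100. ]
top cup [694.5 242.6  25.2] [766.2 314.2  83.8]
```

move_arm(
  rows=[
    {"ry":0.106,"grip":100},
    {"ry":0.106,"grip":100},
    {"ry":0.106,"grip":100},
    {"ry":0.106,"grip":100},
    {"ry":0.106,"grip":100},
    {"ry":0.106,"grip":100},
    {"ry":0.106,"grip":100},
    {"ry":0.106,"grip":100},
    {"ry":0.106,"grip":100},
    {"ry":0.108,"grip":100},
  ],
)

```text
validation failed for argument at $.ro...
```

```bash
cat >> h.py <<'E'
def go(target,yaw=None):
    """print shift in tool axes (cm) to world target, and ry to yaw"""
    from cell import env
    s=env.state(); p=s['eef_pos']; R=Ro.from_euler('xyz',s['tcp_rot'])
    d=R.inv().apply(np.array(target)-p)/10
    print("t %.2f pos %s rot %s F %s open %.3f"%(s['t'],np.round(p,1),np.round(s['tcp_rot'],4),np.round(s['ft_force'],1),s['opening']))
    print("shift cm",np.round(d,2),"" if yaw is None else "ry %.4f"%(s['tcp_rot'][2]-yaw), "joints",np.round(s['joints'],2))
E
python3 -c "
from h import *
go([527.1,236,160],.1815)"
```

```text
t 0.10 pos [200.5 591.7 202.5] rot [-1.5707e+00  1.0000e-03  1.2440e+00] F [ 0.8 -0.2  0.1] open 0.998
shift cm [-23.2    4.27 -42.35] ry 1.0625 joints [ 1.14  0.49  1.56 -0.    1.09 -0.11]
```

move_arm(
  rows=[
    {"tx":0,"ty":0,"tz":0,"rx":0,"ry":0.106,"rz":0,"grip":100},
    {"tx":0,"ty":0,"tz":0,"rx":0,"ry":0.106,"rz":0,"grip":100},
    {"tx":0,"ty":0,"tz":0,"rx":0,"ry":0.106,"rz":0,"grip":100},
    {"tx":0,"ty":0,"tz":0,"rx":0,"ry":0.106,"rz":0,"grip":100},
    {"tx":0,"ty":0,"tz":0,"rx":0,"ry":0.106,"rz":0,"grip":100},
    {"tx":0,"ty":0,"tz":0,"rx":0,"ry":0.106,"rz":0,"grip":100},
    {"tx":0,"ty":0,"tz":0,"rx":0,"ry":0.106,"rz":0,"grip":100},
    {"tx":0,"ty":0,"tz":0,"rx":0,"ry":0.106,"rz":0,"grip":100},
    {"tx":0,"ty":0,"tz":0,"rx":0,"ry":0.106,"rz":0,"grip":100},
    {"tx":0,"ty":0,"tz":0,"rx":0,"ry":0.108,"rz":0,"grip":100},
  ],
)

```text
t: 0.93
eef_pos: [200.5, 591.8, 202.7]
tcp_rot: [-1.571, 0.0, 0.177]
ft_force: [-0.5, -0.2, -0.5]
opening: 1.004
```

```bash
python3 -c "
from h import *
go([527.1,236,160],.1815)"
```

```text
t 0.93 pos [200.5 591.8 202.7] rot [-1.5714e+00  4.0000e-04  1.7680e-01] F [-0.5 -0.2 -0.5] open 1.004
shift cm [ 25.89   4.28 -40.76] ry -0.0047 joints [ 1.14  0.49  1.56 -0.    1.09  0.96]
```

move_arm(
  rows=[
    {"tx":1,"ty":0,"tz":-1.5,"rx":0,"ry":0,"rz":0,"grip":100},
    {"tx":1.9,"ty":0,"tz":-3,"rx":0,"ry":0,"rz":0,"grip":100},
    {"tx":1.9,"ty":0,"tz":-3,"rx":0,"ry":0,"rz":0,"grip":100},
    {"tx":1.9,"ty":0,"tz":-3,"rx":0,"ry":0,"rz":0,"grip":100},
    {"tx":1.9,"ty":0,"tz":-3,"rx":0,"ry":0,"rz":0,"grip":100},
    {"tx":1.9,"ty":0,"tz":-3,"rx":0,"ry":0,"rz":0,"grip":100},
    {"tx":1.9,"ty":0,"tz":-3,"rx":0,"ry":0,"rz":0,"grip":100},
    {"tx":1.9,"ty":0,"tz":-3,"rx":0,"ry":0,"rz":0,"grip":100},
    {"tx":1.9,"ty":0,"tz":-3,"rx":0,"ry":0,"rz":0,"grip":100},
    {"tx":1.9,"ty":0,"tz":-3,"rx":0,"ry":0,"rz":0,"grip":100},
  ],
)

```text
t: 1.77
eef_pos: [431.0, 342.9, 202.9]
tcp_rot: [-1.571, 0.0, 0.182]
ft_force: [0.5, 1.2, 0.4]
opening: 0.996
```

move_arm(
  rows=[
    {"tx":1.9,"ty":0,"tz":-3,"rx":0,"ry":0,"rz":0,"grip":100},
    {"tx":1.9,"ty":0,"tz":-3,"rx":0,"ry":0,"rz":0,"grip":100},
    {"tx":1.9,"ty":0,"tz":-3,"rx":0,"ry":0,"rz":0,"grip":100},
    {"tx":0,"ty":0,"tz":0,"rx":0,"ry":0,"rz":0,"grip":100},
    {"tx":0,"ty":0,"tz":0,"rx":0,"ry":0,"rz":0,"grip":100},
  ],
)

```text
t: 2.18
eef_pos: [503.4, 264.8, 202.6]
tcp_rot: [-1.571, 0.001, 0.179]
ft_force: [-0.4, -0.6, -0.3]
opening: 0.998
```

```bash
python3 -c "
from h import *
go([527.1,236,160],.1815)
from cell import env
im,d=env.read_camera('scene');cv2.imwrite('pics/s1.png',im)
im,d=env.read_camera('top');cv2.imwrite('pics/t1.png',im)
go([527.1,236,160],.1815)"
```

```text
t 2.18 pos [503.4 264.8 202.6] rot [-1.5708e+00  8.0000e-04  1.7900e-01] F [-0.4 -0.6 -0.3] open 0.998
shift cm [ 1.83  4.25 -3.26] ry -0.0025 joints [0.37 0.41 1.7  0.   1.03 0.19]
t 2.28 pos [502.1 266.4 202.8] rot [-1.5707e+00  8.0000e-04  1.8180e-01] F [-0.   0.8  0.2] open 1.002
shift cm [ 1.91  4.27 -3.44] ry 0.0003 joints [0.37 0.41 1.7  0.   1.03 0.19]
```

move_arm(
  rows=[
    {"tx":0.95,"ty":0,"tz":-1.7,"rx":0,"ry":0,"rz":0,"grip":100},
    {"tx":0.95,"ty":0,"tz":-1.7,"rx":0,"ry":0,"rz":0,"grip":100},
    {"tx":0,"ty":2,"tz":0,"rx":0,"ry":0,"rz":0,"grip":100},
    {"tx":0,"ty":2,"tz":0,"rx":0,"ry":0,"rz":0,"grip":100},
    {"tx":0,"ty":0,"tz":0,"rx":0,"ry":0,"rz":0,"grip":100},
    {"tx":0,"ty":0,"tz":0,"rx":0,"ry":0,"rz":0,"grip":100},
  ],
)

```text
t: 2.78
eef_pos: [526.5, 237.1, 162.8]
tcp_rot: [-1.571, 0.002, 0.183]
ft_force: [0.0, 1.1, 0.1]
opening: 0.998
```

```bash
python3 -c "
from h import *
go([527.1,236,75],.1815)
from cell import env
im,d=env.read_camera('scene');cv2.imwrite('pics/s2.png',im)
im,d=env.read_camera('top');cv2.imwrite('pics/t2.png',im)
go([527.1,236,75],.1815)"
```

```text
t 2.78 pos [526.5 237.1 162.8] rot [-1.5708  0.0018  0.1835] F [0.  1.1 0.1] open 0.998
shift cm [ 0.06  8.78 -0.12] ry 0.0020 joints [0.31 0.47 1.72 0.   0.95 0.13]
t 2.88 pos [527.4 237.1 164.1] rot [-1.5706e+00 -1.1000e-03  1.8320e-01] F [-0.2  0.1  0.1] open 0.998
shift cm [-0.06  8.91 -0.11] ry 0.0017 joints [0.31 0.47 1.72 0.   0.95 0.12]
```

View pics/s2.png

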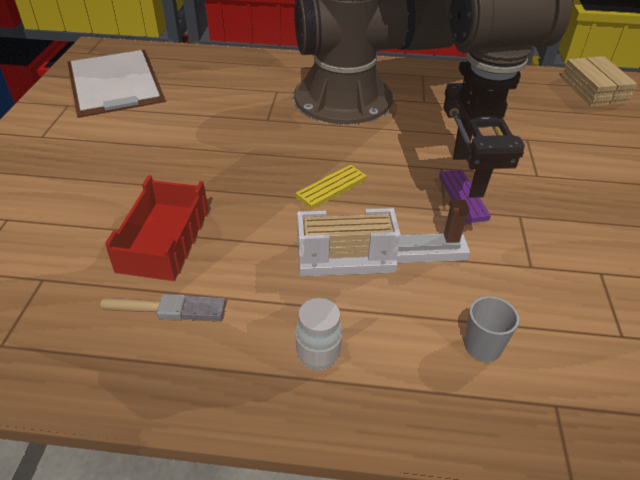

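```bash
python3 -c "
from h import *
for p in [(527,237,164),(527,237,145),(527+48,237+9,145),(527-48,237-9,145),(527,236,116)]: print(p,proj('scene',p),proj('top',p))
im=cv2.imread('pics/s2.png')[60:280,380:560]; cv2.imwrite('pics/s2z.png',cv2.resize(im,None,fx=2.7,fy=2.7))
im=cv2.imread('pics/t2.png')[180:380,100:340]; cv2.imwrite('pics/t2z.png',cv2.resize(im,None,fx=3,fy=3))
"
```

```text
(527, 237, 164) [[465.36529165 181.50454074]] [[197.30688061 270.82192972]]
(527, 237, 145) [[463.19328998 190.52255225]] [[199.61393756 271.87590985]]
(575, 246, 145) [[471.16601125 209.85371389]] [[195.02430301 246.00490797]]
(479, 228, 145) [[455.80032771 172.59711075]] [[204.27366345 298.14200487]]
(527, 236, 116) [[459.3917516  203.77553046]] [[203.5049887  273.39717134]]
```

View pics/s2z.png

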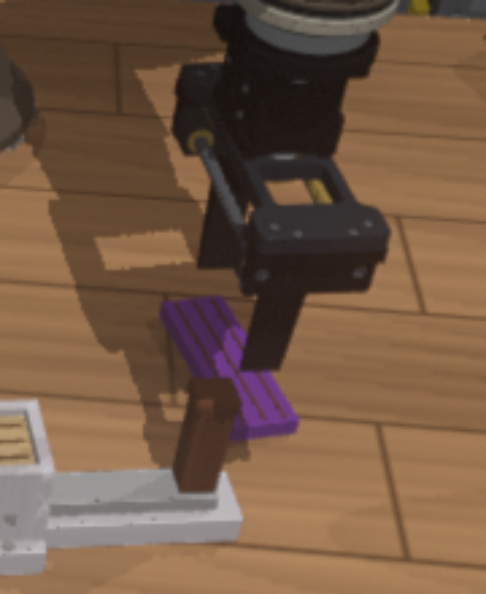

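View pics/t2z.png

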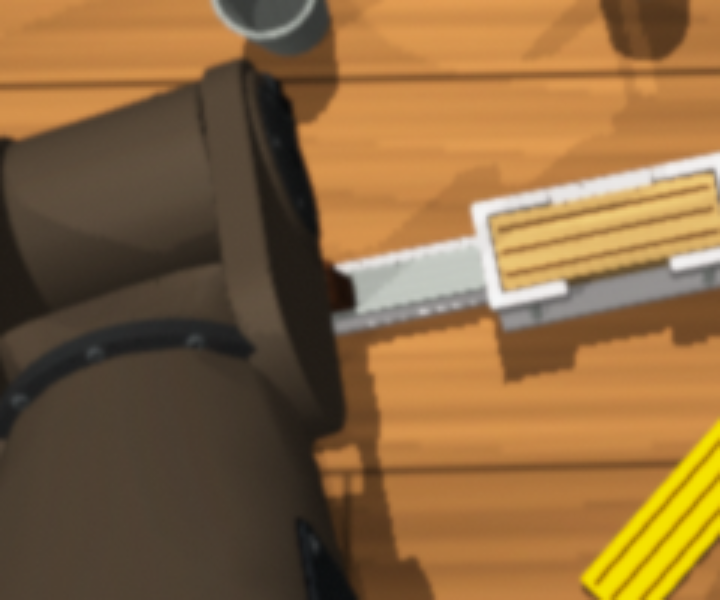

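```bash
python3 -c "
from h import *
from cell import env
np.set_printoptions(precision=1,suppress=True)
im,d=env.read_camera('scene');np.save('pics/s3.npy',d)
C=cloud('scene',d)
for v in range(160,204,4): print(v,[ (u,C[v,u].round().astype(int).tolist()) for u in range(470,494,4)])
print(d[0,0])
go([527.1,236,75],.1815)
"
```

```text
160 [(470, [611, 218, 266]), (474, [614, 223, 269]), (478, [614, 228, 270]), (482, [613, 234, 269]), (486, [609, 240, 267]), (490, [610, 245, 268])]
164 [(470, [613, 219, 261]), (474, [613, 224, 262]), (478, [612, 230, 261]), (482, [612, 235, 262]), (486, [611, 241, 262]), (490, [609, 247, 261])]
168 [(470, [615, 220, 255]), (474, [613, 226, 254]), (478, [613, 231, 255]), (482, [613, 237, 255]), (486, [611, 243, 254]), (490, [609, 249, 254])]
172 [(470, [276, 297, 0]), (474, [276, 305, 0]), (478, [586, 239, 228]), (482, [587, 245, 229]), (486, [586, 250, 229]), (490, [583, 257, 228])]
176 [(470, [288, 296, -2]), (474, [583, 235, 218]), (478, [588, 240, 222]), (482, [585, 247, 221]), (486, [586, 252, 222]), (490, [585, 258, 222])]
180 [(470, [303, 295, -1]), (474, [583, 237, 211]), (478, [586, 242, 214]), (482, [585, 248, 213]), (486, [1287, 70, 742]), (490, [295, 338, -3])]
184 [(470, [334, 290, 12]), (474, [586, 238, 205]), (478, [586, 244, 206]), (482, [584, 250, 205]), (486, [584, 256, 206]), (490, [312, 335, -1])]
188 [(470, [349, 288, 14]), (474, [584, 239, 197]), (478, [586, 245, 198]), (482, [580, 252, 195]), (486, [579, 259, 194]), (490, [324, 334, -2])]
192 [(470, [581, 236, 185]), (474, [583, 241, 187]), (478, [581, 248, 187]), (482, [580, 254, 186]), (486, [339, 325, -2]), (490, [338, 333, -2])]
196 [(470, [582, 237, 179]), (474, [580, 244, 177]), (478, [576, 250, 175]), (482, [578, 256, 177]), (486, [357, 322, 2]), (490, [354, 331, 0])]
200 [(470, [389, 285, 15]), (474, [389, 292, 15]), (478, [384, 301, 12]), (482, [368, 313, 0]), (486, [365, 322, -1]), (490, [366, 329, 0])]
2176.3787
t 2.93 pos [527.5 237.  164.3] rot [-1.6 -0.   0.2] F [-0.5  1.   1. ] open 0.998
shift cm [-0.1  8.9 -0.1] ry 0.0016 joints [0.3 0.5 1.7 0.  0.9 0.1]
```

move_arm(
  rows=[
    {"tx":0,"ty":0,"tz":0,"rx":0,"ry":0,"rz":0,"grip":40},
    {"tx":0,"ty":0,"tz":0,"rx":0,"ry":0,"rz":0,"grip":40},
    {"tx":0,"ty":0,"tz":0,"rx":0,"ry":0,"rz":0,"grip":40},
    {"tx":0,"ty":0,"tz":0,"rx":0,"ry":0,"rz":0,"grip":40},
    {"tx":0,"ty":0,"tz":0,"rx":0,"ry":0,"rz":0,"grip":40},
  ],
)

```text
t: 3.35
eef_pos: [527.4, 236.2, 163.2]
tcp_rot: [-1.571, -0.0, 0.182]
ft_force: [-0.0, -0.5, 0.1]
opening: 0.706
```

```bash
python3 -c "
from h import *
from cell import env
np.set_printoptions(precision=1,suppress=True)
im,d=env.read_camera('scene');np.save('pics/s3.npy',d);cv2.imwrite('pics/s3.png',im)
C=cloud('scene',d)
for v in range(152,212,4): print(v,[ (u,C[v,u].round().astype(int).tolist()) for u in range(460,494,4)])
go([527.1,236,75],.1815)
im=im[60:280,380:560]; cv2.imwrite('pics/s3z.png',cv2.resize(im,None,fx=2.7,fy=2.7))
"
```

```text
152 [(460, [497, 224, 200]), (464, [587, 212, 263]), (468, [590, 217, 265]), (472, [611, 218, 280]), (476, [619, 222, 286]), (480, [620, 227, 287]), (484, [620, 232, 287]), (488, [619, 237, 288]), (492, [620, 242, 289])]
156 [(460, [498, 225, 193]), (464, [493, 232, 190]), (468, [590, 218, 258]), (472, [616, 218, 277]), (476, [621, 222, 280]), (480, [618, 228, 280]), (484, [617, 234, 279]), (488, [618, 239, 280]), (492, [617, 245, 280])]
160 [(460, [498, 227, 185]), (464, [497, 233, 185]), (468, [493, 240, 183]), (472, [614, 220, 269]), (476, [613, 226, 269]), (480, [611, 231, 268]), (484, [610, 237, 267]), (488, [610, 243, 268]), (492, [611, 248, 269])]
164 [(460, [497, 228, 176]), (464, [493, 235, 174]), (468, [609, 217, 258]), (472, [615, 221, 263]), (476, [612, 227, 261]), (480, [615, 232, 263]), (484, [612, 238, 262]), (488, [610, 244, 261]), (492, [607, 250, 260])]
168 [(460, [264, 277, -1]), (464, [264, 285, 0]), (468, [261, 294, -2]), (472, [613, 223, 254]), (476, [613, 228, 255]), (480, [612, 234, 254]), (484, [611, 240, 254]), (488, [610, 246, 254]), (492, [610, 251, 254])]
[... 1587 characters left out ...]
8, 16]), (476, [389, 296, 16]), (480, [381, 306, 10]), (484, [367, 317, -1]), (488, [367, 325, 0]), (492, [362, 334, -3])]
204 [(460, [528, 237, 116]), (464, [527, 244, 117]), (468, [402, 280, 15]), (472, [397, 289, 11]), (476, [398, 296, 13]), (480, [399, 303, 15]), (484, [379, 316, -1]), (488, [379, 324, -1]), (492, [378, 332, 0])]
208 [(460, [538, 236, 116]), (464, [534, 244, 113]), (468, [534, 250, 114]), (472, [413, 287, 14]), (476, [411, 295, 13]), (480, [409, 303, 12]), (484, [412, 310, 16]), (488, [390, 323, -1]), (492, [391, 330, 0])]
t 3.40 pos [527.4 236.2 163.1] rot [-1.6 -0.   0.2] F [ 0.1 -0.4 -0.4] open 0.664
shift cm [-0.   8.8 -0. ] ry 0.0004 joints [0.3 0.5 1.7 0.  0.9 0.1]
```

View pics/s3z.png

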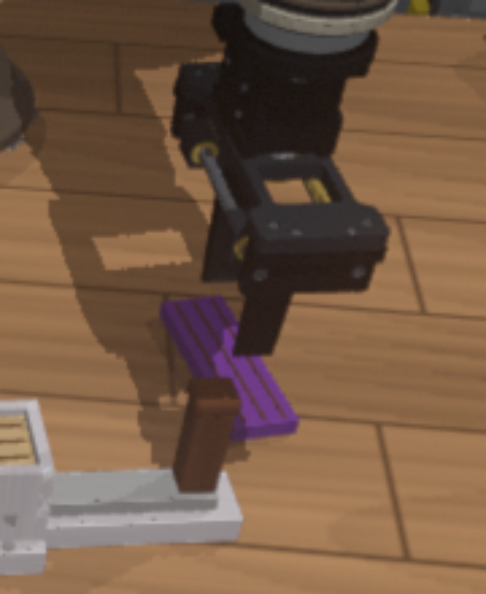

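move_arm(
  rows=[
    {"tx":0,"ty":1.5,"tz":0,"rx":0,"ry":0,"rz":0,"grip":65},
    {"tx":0,"ty":2,"tz":0,"rx":0,"ry":0,"rz":0,"grip":65},
    {"tx":0,"ty":2,"tz":0,"rx":0,"ry":0,"rz":0,"grip":65},
    {"tx":0,"ty":2,"tz":0,"rx":0,"ry":0,"rz":0,"grip":65},
    {"tx":0,"ty":1.3,"tz":0,"rx":0,"ry":0,"rz":0,"grip":65},
    {"tx":0,"ty":0,"tz":0,"rx":0,"ry":0,"rz":0,"grip":65},
    {"tx":0,"ty":0,"tz":0,"rx":0,"ry":0,"rz":0,"grip":65},
  ],
)

```text
t: 3.98
eef_pos: [527.3, 236.2, 74.8]
tcp_rot: [-1.571, 0.001, 0.182]
ft_force: [0.0, -0.7, 0.4]
opening: 0.649
```

```bash
python3 -c "
from h import *
from cell import env
np.set_printoptions(precision=1,suppress=True)
im,d=env.read_camera('scene');np.save('pics/s4.npy',d);cv2.imwrite('pics/s4.png',im)
C=cloud('scene',d)
for v in range(196,240,4): print(v,[ (u,C[v,u].round().astype(int).tolist()) for u in range(452,484,4)])
go([527.1,236,75],.1815)
im=im[60:280,380:560]; cv2.imwrite('pics/s4z.png',cv2.resize(im,None,fx=2.7,fy=2.7))
"
```

```text
196 [(452, [577, 211, 172]), (456, [588, 215, 181]), (460, [604, 217, 195]), (464, [619, 220, 207]), (468, [616, 226, 205]), (472, [618, 232, 207]), (476, [617, 237, 208]), (480, [616, 243, 207])]
200 [(452, [517, 224, 115]), (456, [588, 216, 174]), (460, [611, 217, 192]), (464, [620, 221, 201]), (468, [622, 226, 203]), (472, [622, 232, 203]), (476, [618, 239, 200]), (480, [617, 245, 200])]
204 [(452, [525, 224, 112]), (456, [528, 230, 116]), (460, [613, 218, 187]), (464, [622, 222, 194]), (468, [619, 228, 192]), (472, [618, 234, 192]), (476, [616, 241, 191]), (480, [614, 247, 191])]
208 [(452, [537, 223, 114]), (456, [539, 229, 116]), (460, [614, 219, 180]), (464, [613, 225, 179]), (468, [611, 232, 178]), (472, [614, 237, 181]), (476, [610, 244, 179]), (480, [609, 250, 178])]
212 [(452, [542, 224, 109]), (456, [543, 230, 111]), (460, [613, 221, 171]), (464, [614, 227, 172]), (468, [613, 233, 172]), (472, [613, 239, 173]), (476, [610, 245, 171]), (480, [609, 251, 171])]
216 [(452, [540, 226, 99]), (456, [538, 233, 97]), (460, [568, 233, 124]), (464, [569, 239, 125]), (468, [566, 246,
[... 468 characters left out ...]
2, [541, 230, 72]), (456, [562, 232, 92]), (460, [564, 238, 94]), (464, [561, 245, 93]), (468, [562, 252, 94]), (472, [456, 286, 0]), (476, [455, 293, 0]), (480, [454, 301, 0])]
232 [(452, [540, 232, 62]), (456, [540, 239, 63]), (460, [536, 247, 60]), (464, [470, 269, 1]), (468, [466, 278, -2]), (472, [466, 285, -1]), (476, [466, 292, 0]), (480, [465, 300, 0])]
236 [(452, [540, 234, 53]), (456, [539, 241, 52]), (460, [536, 248, 51]), (464, [480, 269, 0]), (468, [480, 276, 1]), (472, [479, 284, 1]), (476, [475, 292, -2]), (480, [476, 299, -1])]
t 4.03 pos [527.7 236.3  75.6] rot [-1.6 -0.   0.2] F [-0.8 -0.2  1.2] open 0.649
shift cm [-0.1  0.1 -0. ] ry 0.0004 joints [0.3 0.6 1.8 0.  0.8 0.1]
```

View pics/s4z.png

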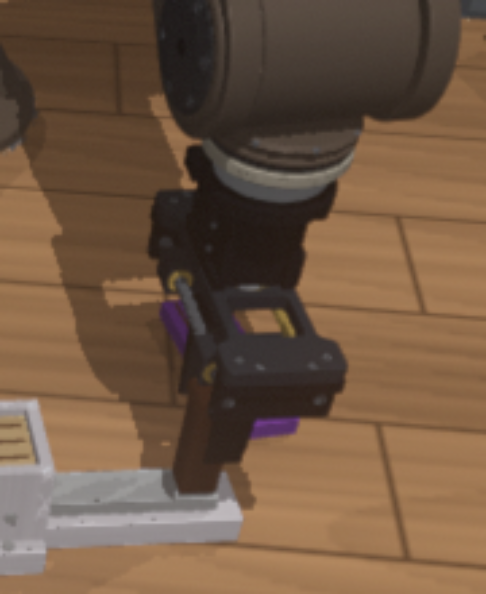

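move_arm(
  rows=[
    {"tx":0,"ty":1,"tz":0,"rx":0,"ry":0,"rz":0,"grip":65},
    {"tx":0,"ty":1,"tz":0,"rx":0,"ry":0,"rz":0,"grip":65},
    {"tx":0,"ty":0.8,"tz":0,"rx":0,"ry":0,"rz":0,"grip":65},
    {"tx":0,"ty":0,"tz":0,"rx":0,"ry":0,"rz":0,"grip":65},
  ],
)

```text
t: 4.37
eef_pos: [526.7, 235.9, 45.4]
tcp_rot: [-1.571, 0.002, 0.182]
ft_force: [0.4, 0.3, -0.1]
opening: 0.65
```

```bash
python3 -c "
from h import *
from cell import env
np.set_printoptions(precision=1,suppress=True)
im,d=env.read_camera('scene');np.save('pics/s5.npy',d);cv2.imwrite('pics/s5.png',im)
C=cloud('scene',d)
for v in range(228,256,2): print(v,[ (u,C[v,u].round().astype(int).tolist()) for u in range(452,476,4)])
go([527.1,236,75],.1815)
im=im[60:280,380:560]; cv2.imwrite('pics/s5z.png',cv2.resize(im,None,fx=2.7,fy=2.7))
"
```

```text
228 [(452, [539, 231, 70]), (456, [610, 222, 135]), (460, [611, 227, 137]), (464, [612, 233, 138]), (468, [609, 240, 136]), (472, [611, 246, 138])]
230 [(452, [541, 231, 67]), (456, [566, 232, 91]), (460, [569, 238, 95]), (464, [568, 245, 94]), (468, [566, 252, 93]), (472, [461, 285, -1])]
232 [(452, [1287, 70, 742]), (456, [567, 233, 87]), (460, [564, 240, 85]), (464, [566, 246, 88]), (468, [565, 253, 88]), (472, [467, 285, 0])]
234 [(452, [538, 233, 56]), (456, [567, 234, 83]), (460, [568, 240, 85]), (464, [568, 246, 85]), (468, [565, 253, 84]), (472, [471, 285, -1])]
236 [(452, [540, 234, 52]), (456, [568, 234, 80]), (460, [566, 241, 79]), (464, [565, 248, 78]), (468, [564, 255, 78]), (472, [479, 284, 1])]
238 [(452, [540, 235, 47]), (456, [569, 235, 75]), (460, [567, 242, 75]), (464, [565, 249, 73]), (468, [486, 275, 2]), (472, [485, 283, 1])]
240 [(452, [537, 236, 40]), (456, [566, 236, 68]), (460, [564, 243, 67]), (464, [564, 250, 68]), (468, [488, 276, -2]), (472, [489, 283, 0])]
242 [(452, [562, 231, 59]), (456, [564, 238, 61]), (460, [560, 245, 59]), (464, [559, 252, 58]), (
[... 347 characters left out ...]
8, 27]), (456, [541, 245, 25]), (460, [534, 254, 20]), (464, [536, 260, 22]), (468, [533, 268, 21]), (472, [510, 281, -1])]
250 [(452, [544, 239, 22]), (456, [543, 246, 22]), (460, [543, 253, 23]), (464, [541, 260, 22]), (468, [540, 267, 22]), (472, [516, 281, 0])]
252 [(452, [551, 238, 24]), (456, [548, 246, 22]), (460, [545, 253, 20]), (464, [544, 260, 20]), (468, [544, 267, 21]), (472, [521, 280, 0])]
254 [(452, [549, 239, 17]), (456, [548, 246, 17]), (460, [544, 254, 14]), (464, [545, 261, 16]), (468, [544, 268, 16]), (472, [526, 280, 0])]
t 4.42 pos [526.9 236.1  46.1] rot [-1.6  0.   0.2] F [-0.6  0.3  0. ] open 0.654
shift cm [ 0.  -2.9 -0. ] ry 0.0005 joints [0.3 0.6 1.8 0.  0.7 0.1]
```

View pics/s5z.png

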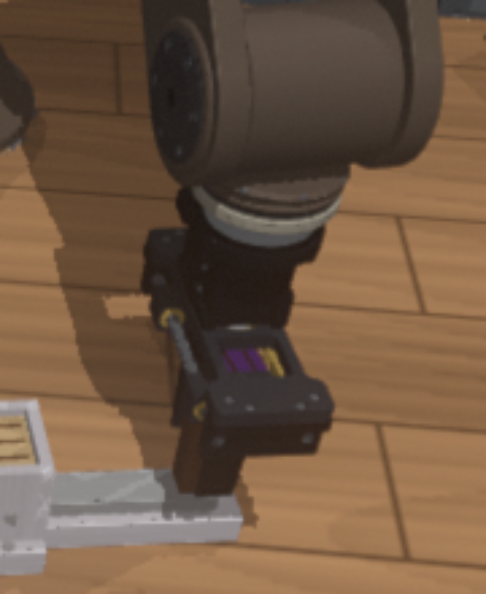

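move_arm(
  rows=[
    {"tx":0,"ty":0,"tz":0,"rx":0,"ry":0,"rz":0,"grip":5},
    {"tx":0,"ty":0,"tz":0,"rx":0,"ry":0,"rz":0,"grip":5},
    {"tx":0,"ty":0,"tz":0,"rx":0,"ry":0,"rz":0,"grip":5},
    {"tx":0,"ty":0,"tz":0,"rx":0,"ry":0,"rz":0,"grip":5},
    {"tx":0,"ty":0,"tz":0,"rx":0,"ry":0,"rz":0,"grip":5},
    {"tx":0,"ty":0,"tz":0,"rx":0,"ry":0,"rz":0,"grip":5},
    {"tx":0,"ty":0,"tz":0,"rx":0,"ry":0,"rz":0,"grip":5},
    {"tx":0,"ty":0,"tz":0,"rx":0,"ry":0,"rz":0,"grip":5},
    {"tx":0,"ty":0,"tz":0,"rx":0,"ry":0,"rz":0,"grip":5},
    {"tx":0,"ty":0,"tz":0,"rx":0,"ry":0,"rz":0,"grip":5},
  ],
)

```text
t: 5.25
eef_pos: [525.8, 235.9, 47.1]
tcp_rot: [-1.571, 0.003, 0.182]
ft_force: [-8.9, -1.4, 4.9]
opening: 0.291
```

move_arm(
  rows=[
    {"tx":0,"ty":0,"tz":0,"rx":0,"ry":0,"rz":0,"grip":5},
    {"tx":0,"ty":0,"tz":0,"rx":0,"ry":0,"rz":0,"grip":5},
    {"tx":0,"ty":0,"tz":0,"rx":0,"ry":0,"rz":0,"grip":5},
  ],
)

```text
t: 5.5
eef_pos: [525.8, 235.9, 47.1]
tcp_rot: [-1.571, 0.003, 0.182]
ft_force: [-7.1, -1.9, 5.2]
opening: 0.291
```

```bash
python3 -c "
from h import *
from cell import env
im,d=env.read_camera('scene');cv2.imwrite('pics/s6.png',im)
go([527.1,236,46],.1815)
im=im[60:280,380:560]; cv2.imwrite('pics/s6z.png',cv2.resize(im,None,fx=2.7,fy=2.7))
"
```

```text
t 5.55 pos [525.8 235.9  47.1] rot [-1.5711  0.0033  0.1822] F [-8.3 -1.2  5.9] open 0.294
shift cm [ 0.13  0.11 -0.02] ry 0.0007 joints [0.31 0.62 1.82 0.   0.7  0.12]
```

View pics/s6z.png

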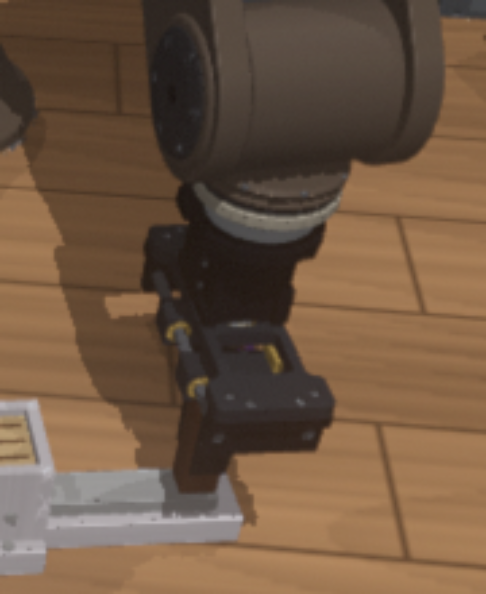

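move_arm(
  rows=[
    {"tx":-0.1,"ty":0,"tz":-0.5,"rx":0,"ry":0,"rz":0,"grip":5},
    {"tx":0,"ty":0,"tz":-0.7,"rx":0,"ry":0,"rz":0,"grip":5},
    {"tx":0,"ty":0,"tz":-0.7,"rx":0,"ry":0,"rz":0,"grip":5},
    {"tx":0,"ty":0,"tz":-0.7,"rx":0,"ry":0,"rz":0,"grip":5},
    {"tx":0,"ty":0,"tz":0,"rx":0,"ry":0,"rz":0,"grip":5},
  ],
)

```text
t: 5.97
eef_pos: [530.8, 209.7, 47.1]
tcp_rot: [-1.571, 0.001, 0.182]
ft_force: [-2.5, -3.8, 3.1]
opening: 0.288
```

```bash
python3 -c "
from h import *
from cell import env
im,d=env.read_camera('scene');cv2.imwrite('pics/s7.png',im)
go([527.1,236,46],.1815)
im=im[130:300,280:500]; cv2.imwrite('pics/s7z.png',cv2.resize(im,None,fx=3,fy=3))
"
```

```text
t 6.02 pos [530.8 209.8  47.1] rot [-1.5712e+00  1.1000e-03  1.8170e-01] F [-3.  -4.1  2.9] open 0.293
shift cm [0.11 0.11 2.65] ry 0.0002 joints [ 0.26  0.62  1.84 -0.    0.69  0.08]
```

View pics/s7z.png

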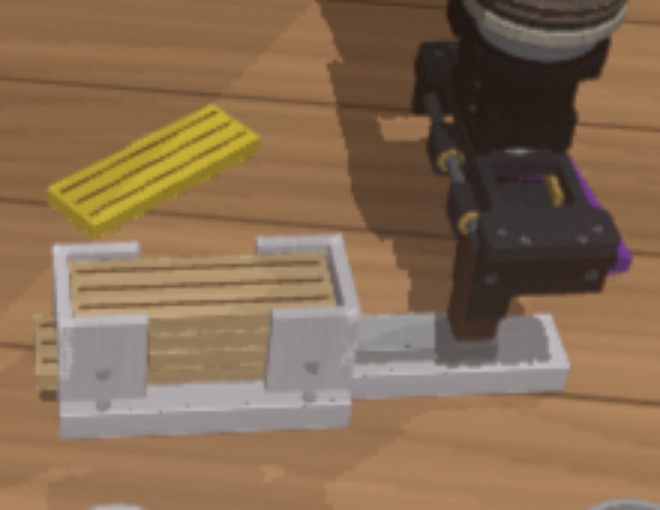

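move_arm(
  rows=[
    {"tx":0,"ty":0,"tz":-0.7,"rx":0,"ry":0,"rz":0,"grip":5},
    {"tx":0,"ty":0,"tz":-0.8,"rx":0,"ry":0,"rz":0,"grip":5},
    {"tx":0,"ty":0,"tz":-0.8,"rx":0,"ry":0,"rz":0,"grip":5},
    {"tx":0,"ty":0,"tz":-0.8,"rx":0,"ry":0,"rz":0,"grip":5},
    {"tx":0,"ty":0,"tz":-0.8,"rx":0,"ry":0,"rz":0,"grip":5},
    {"tx":0,"ty":0,"tz":-0.7,"rx":0,"ry":0,"rz":0,"grip":5},
    {"tx":0,"ty":0,"tz":0,"rx":0,"ry":0,"rz":0,"grip":5},
    {"tx":0,"ty":0,"tz":0,"rx":0,"ry":0,"rz":0,"grip":5},
  ],
)

```text
t: 6.68
eef_pos: [539.2, 164.8, 47.1]
tcp_rot: [-1.571, 0.001, 0.182]
ft_force: [-3.3, -3.6, 4.5]
opening: 0.291
```

move_arm(
  rows=[
    {"tx":0,"ty":0,"tz":-0.3,"rx":0,"ry":0,"rz":0,"grip":5},
    {"tx":0,"ty":0,"tz":-0.2,"rx":0,"ry":0,"rz":0,"grip":5},
    {"tx":0,"ty":0,"tz":0,"rx":0,"ry":0,"rz":0,"grip":5},
  ],
)

```text
t: 6.93
eef_pos: [540.0, 160.7, 47.1]
tcp_rot: [-1.57, 0.0, 0.182]
ft_force: [-4.7, 0.4, 4.8]
opening: 0.295
```

move_arm(
  rows=[
    {"tx":0,"ty":0,"tz":-0.3,"rx":0,"ry":0,"rz":0,"grip":5},
    {"tx":0,"ty":0,"tz":-0.1,"rx":0,"ry":0,"rz":0,"grip":5},
    {"tx":0,"ty":0,"tz":0,"rx":0,"ry":0,"rz":0,"grip":5},
  ],
)

```text
t: 7.18
eef_pos: [540.5, 158.1, 47.1]
tcp_rot: [-1.569, 0.0, 0.182]
ft_force: [-5.8, 14.1, 3.6]
opening: 0.293
```

```bash
python3 -c "
from h import *
from cell import env
im,d=env.read_camera('scene');cv2.imwrite('pics/s8.png',im);np.save('pics/s8.npy',d)
go([527.1,236,46],.1815)
im=im[130:300,260:480]; cv2.imwrite('pics/s8z.png',cv2.resize(im,None,fx=3,fy=3))
"
```

```text
t 7.23 pos [540.5 158.1  47.1] rot [-1.5691e+00  2.0000e-04  1.8230e-01] F [-6.4 12.8  5. ] open 0.290
shift cm [0.1  0.12 7.9 ] ry 0.0008 joints [ 0.17  0.61  1.86  0.    0.68 -0.02]
```

View pics/s8z.png

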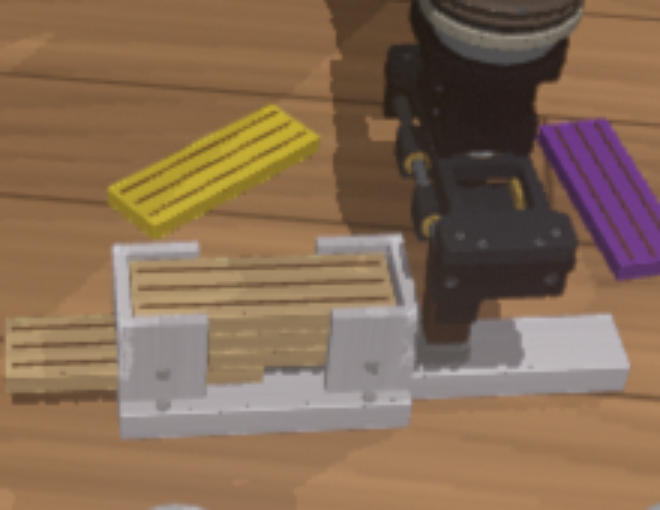

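move_arm(
  rows=[
    {"tx":0,"ty":0,"tz":0.1,"rx":0,"ry":0,"rz":0,"grip":80},
    {"tx":0,"ty":0,"tz":0,"rx":0,"ry":0,"rz":0,"grip":80},
    {"tx":0,"ty":0,"tz":0,"rx":0,"ry":0,"rz":0,"grip":80},
    {"tx":0,"ty":0,"tz":0,"rx":0,"ry":0,"rz":0,"grip":80},
    {"tx":0,"ty":0,"tz":0,"rx":0,"ry":0,"rz":0,"grip":80},
    {"tx":0,"ty":-1,"tz":0,"rx":0,"ry":0,"rz":0,"grip":80},
    {"tx":0,"ty":-2.5,"tz":0,"rx":0,"ry":0,"rz":0,"grip":80},
    {"tx":0,"ty":-2.5,"tz":0,"rx":0,"ry":0,"rz":0,"grip":80},
    {"tx":0,"ty":-2.5,"tz":0,"rx":0,"ry":0,"rz":0,"grip":80},
    {"tx":0,"ty":-1,"tz":0,"rx":0,"ry":0,"rz":0,"grip":80},
  ],
)

```text
t: 8.07
eef_pos: [542.0, 157.5, 145.7]
tcp_rot: [-1.571, -0.005, 0.182]
ft_force: [0.2, 0.8, 0.0]
opening: 0.796
```

```bash
python3 - <<'E'
from h import *
from cell import env
np.set_printoptions(precision=1,suppress=True)
go([580.2,-52.1,131],.1815)
im,d=env.read_camera('scene');cv2.imwrite('pics/s9.png',im);C=cloud('scene',d)
im2,d2=env.read_camera('top');cv2.imwrite('pics/t9.png',im2);C2=cloud('top',d2)
c=np.array([561.2,51.2]);ax=np.array([.1805,-.9836]);ay=np.array([.9836,.1805])
for n,im,C in(("scene",im,C),("top",im2,C2)):
    hsv=cv2.cvtColor(im,cv2.COLOR_BGR2HSV)
    p=C[...,:2]-c; mx=p@ax; my=p@ay
    m=(mx>88)&(mx<170)&(abs(my)<40)&(C[...,2]>29)&(C[...,2]<45)
    P=C[m];r=cv2.minAreaRect(P[:,:2].astype(np.float32));print(n,len(P),r,np.median(P[:,2]),"mx",np.percentile(mx[m],[1,99]),"my",np.percentile(my[m],[1,50,99]))
cv2.imwrite('pics/t9z.png',cv2.resize(im2[210:320,170:400],None,fx=3,fy=3))
E
```

```text
t 8.07 pos [542.  157.5 145.7] rot [-1.6 -0.   0.2] F [0.2 0.8 0. ] open 0.796
shift cm [ -0.    1.5 -21.3] ry 0.0004 joints [ 0.2  0.5  1.8  0.   0.9 -0. ]
scene 792 ((583.38037109375, -65.70748901367188), (55.232112884521484, 61.40617752075195), 10.621575355529785) 35.680066722268236 mx [ 88.9 149.4] my [-24.4   4.3  27. ]
top 721 ((582.3032836914062, -67.46949768066406), (50.16224670410156, 61.58302307128906), 10.114839553833008) 35.187717843061364 mx [ 90.2 150.4] my [-25.3  -1.3  23.8]
```

View pics/t9z.png

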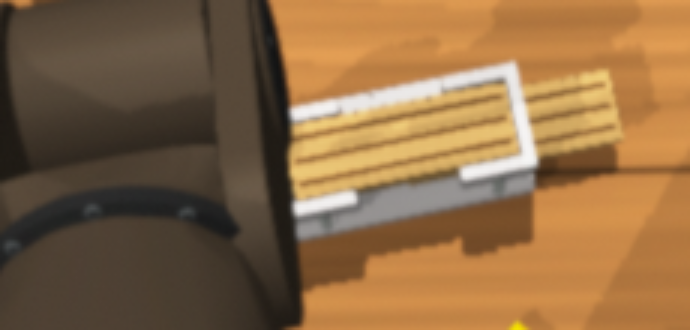

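move_arm(
  rows=[
    {"tx":0,"ty":0,"tz":-1.3,"rx":0,"ry":0,"rz":0,"grip":80},
    {"tx":0,"ty":0,"tz":-3,"rx":0,"ry":0,"rz":0,"grip":80},
    {"tx":0,"ty":0,"tz":-3,"rx":0,"ry":0,"rz":0,"grip":80},
    {"tx":0,"ty":0,"tz":-3,"rx":0,"ry":0,"rz":0,"grip":80},
    {"tx":0,"ty":0,"tz":-3,"rx":0,"ry":0,"rz":0,"grip":80},
    {"tx":0,"ty":0,"tz":-3,"rx":0,"ry":0,"rz":0,"grip":80},
    {"tx":0,"ty":0,"tz":-3,"rx":0,"ry":0,"rz":0,"grip":80},
    {"tx":0,"ty":0,"tz":-2,"rx":0,"ry":0,"rz":0,"grip":80},
    {"tx":0,"ty":0,"tz":0,"rx":0,"ry":0,"rz":0,"grip":80},
    {"tx":0,"ty":0,"tz":0,"rx":0,"ry":0,"rz":0,"grip":80},
  ],
)

```text
t: 9.0
eef_pos: [578.7, -53.4, 140.4]
tcp_rot: [-1.57, 0.002, 0.18]
ft_force: [-0.2, 0.3, -0.2]
opening: 0.801
```

```bash
python3 -c "
from h import *
go([580.2,-52.1,3],.1815)"
```

```text
t 9.00 pos [578.7 -53.4 140.4] rot [-1.5697  0.0023  0.1797] F [-0.2  0.3 -0.2] open 0.801
shift cm [ 0.2  13.74  0.09] ry -0.0018 joints [-0.21  0.5   1.74  0.    0.91 -0.39]
```

move_arm(
  rows=[
    {"tx":0.1,"ty":1.5,"tz":0,"rx":0,"ry":0,"rz":0,"grip":80},
    {"tx":0,"ty":2.5,"tz":0,"rx":0,"ry":0,"rz":0,"grip":80},
    {"tx":0,"ty":2.5,"tz":0,"rx":0,"ry":0,"rz":0,"grip":80},
    {"tx":0,"ty":2.5,"tz":0,"rx":0,"ry":0,"rz":0,"grip":80},
    {"tx":0,"ty":1.5,"tz":0,"rx":0,"ry":0,"rz":0,"grip":80},
    {"tx":0,"ty":0,"tz":0,"rx":0,"ry":0,"rz":0,"grip":80},
    {"tx":0,"ty":0,"tz":0,"rx":0,"ry":0,"rz":0,"grip":80},
  ],
)

```text
t: 9.58
eef_pos: [579.8, -51.1, 36.2]
tcp_rot: [-1.57, 0.002, 0.183]
ft_force: [-1.1, 1.0, 1.3]
opening: 0.799
```

```bash
python3 -c "
from h import *
from cell import env
im,d=env.read_camera('scene');cv2.imwrite('pics/s10.png',im);np.save('pics/s10.npy',d)
go([580.2,-52.1,3],.1815)
C=cloud('scene',d)
for v in range(204,270,3): print(v,[ (u,C[v,u].round().astype(int).tolist()) for u in range(272,300,6)])
im=im[90:290,200:440]; cv2.imwrite('pics/s10z.png',cv2.resize(im,None,fx=3,fy=3))
"
```

```text
t 9.63 pos [580.4 -51.4  37.3] rot [-1.5705e+00  3.0000e-04  1.8280e-01] F [ 0.1 -0.2 -0.6] open 0.798
shift cm [-0.03  3.43 -0.07] ry 0.0013 joints [-0.2   0.64  1.81  0.    0.69 -0.38]
204 [(272, [626, -66, 166]), (278, [431, -94, -2]), (284, [542, -62, 95]), (290, [540, -52, 95]), (296, [427, -59, -2])]
207 [(272, [636, -64, 169]), (278, [444, -92, 1]), (284, [545, -62, 91]), (290, [539, -52, 88]), (296, [437, -57, 0])]
210 [(272, [641, -64, 167]), (278, [452, -91, 1]), (284, [545, -62, 84]), (290, [541, -52, 82]), (296, [637, -27, 168])]
213 [(272, [648, -62, 168]), (278, [649, -53, 169]), (284, [646, -44, 168]), (290, [646, -35, 169]), (296, [642, -27, 167])]
216 [(272, [656, -61, 169]), (278, [653, -52, 167]), (284, [653, -43, 168]), (290, [652, -34, 168]), (296, [650, -25, 168])]
219 [(272, [662, -60, 168]), (278, [661, -51, 168]), (284, [659, -42, 167]), (290, [661, -33, 170]), (296, [659, -24, 169])]
222 [(272, [667, -59, 167]), (278, [667, -50, 168]), (284, [664, -42, 166]), (290, [665, -32, 167]), (296, [665, -23, 169])]
225 [(272, [675, -58, 168]), (278, [672, -49, 166]),
[... 1062 characters left out ...]
272, [602, -76, 35]), (278, [603, -65, 38]), (284, [628, -50, 65]), (290, [625, -40, 63]), (296, [597, -34, 36])]
255 [(272, [607, -75, 34]), (278, [607, -64, 35]), (284, [623, -51, 52]), (290, [623, -41, 54]), (296, [602, -34, 33])]
258 [(272, [611, -74, 30]), (278, [608, -64, 29]), (284, [604, -55, 26]), (290, [605, -44, 28]), (296, [602, -34, 27])]
261 [(272, [592, -79, 2]), (278, [589, -68, 0]), (284, [587, -58, 0]), (290, [584, -47, -2]), (296, [585, -36, 0])]
264 [(272, [597, -78, 0]), (278, [598, -67, 3]), (284, [594, -57, 0]), (290, [594, -46, 1]), (296, [592, -35, 0])]
267 [(272, [604, -77, -1]), (278, [604, -66, 1]), (284, [603, -55, 1]), (290, [600, -45, 0]), (296, [602, -34, 3])]
```

View pics/s10z.png

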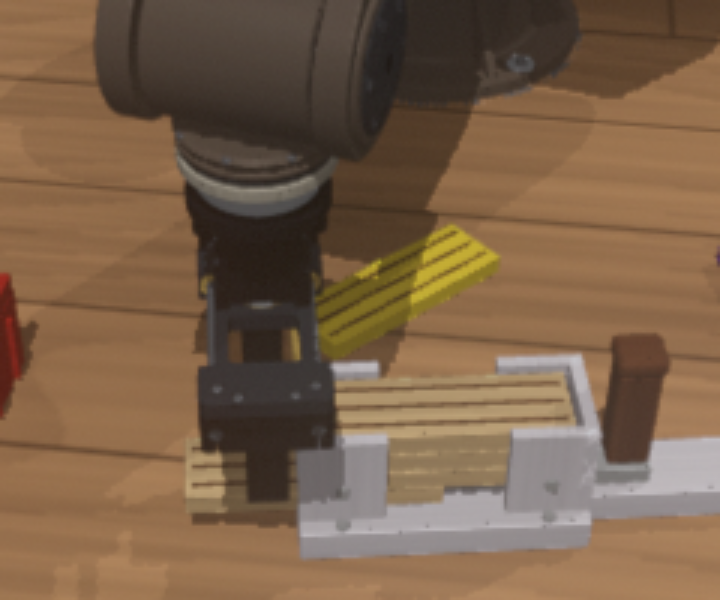

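move_arm(
  rows=[
    {"tx":0,"ty":1.2,"tz":0,"rx":0,"ry":0,"rz":0,"grip":80},
    {"tx":0,"ty":1.2,"tz":0,"rx":0,"ry":0,"rz":0,"grip":80},
    {"tx":0,"ty":0.9,"tz":0,"rx":0,"ry":0,"rz":0,"grip":80},
    {"tx":0,"ty":0,"tz":0,"rx":0,"ry":0,"rz":0,"grip":80},
    {"tx":0,"ty":0,"tz":0,"rx":0,"ry":0,"rz":0,"grip":80},
  ],
)

```text
t: 10.05
eef_pos: [580.1, -51.9, 3.4]
tcp_rot: [-1.57, 0.001, 0.182]
ft_force: [0.4, 0.1, 0.0]
opening: 0.802
```

```bash
python3 -c "
from h import *
from cell import env
im,d=env.read_camera('scene');cv2.imwrite('pics/s11.png',im);np.save('pics/s11.npy',d)
go([580.2,-52.1,3],.1815)
C=cloud('scene',d)
for v in range(248,276,2): print(v,[ (u,C[v,u].round().astype(int).tolist()) for u in range(272,300,6)])
im=im[90:290,200:440]; cv2.imwrite('pics/s11z.png',cv2.resize(im,None,fx=3,fy=3))
"
```

```text
t 10.10 pos [580.4 -51.9   3.8] rot [-1.5706e+00  4.0000e-04  1.8190e-01] F [ 0.2  0.3 -0. ] open 0.799
shift cm [-0.02  0.08 -0.01] ry 0.0004 joints [-0.2   0.7   1.83  0.    0.62 -0.38]
248 [(272, [663, -62, 108]), (278, [665, -52, 111]), (284, [664, -43, 111]), (290, [662, -34, 110]), (296, [660, -25, 109])]
250 [(272, [666, -62, 106]), (278, [664, -53, 105]), (284, [663, -43, 106]), (290, [661, -34, 105]), (296, [659, -25, 104])]
252 [(272, [664, -62, 99]), (278, [663, -53, 100]), (284, [662, -44, 100]), (290, [661, -34, 100]), (296, [659, -25, 100])]
254 [(272, [605, -75, 34]), (278, [663, -53, 95]), (284, [663, -43, 97]), (290, [660, -34, 95]), (296, [659, -25, 95])]
256 [(272, [612, -74, 36]), (278, [610, -64, 35]), (284, [632, -49, 59]), (290, [627, -40, 56]), (296, [600, -34, 29])]
258 [(272, [610, -75, 29]), (278, [608, -64, 28]), (284, [629, -50, 52]), (290, [625, -40, 49]), (296, [601, -34, 25])]
260 [(272, [612, -74, 26]), (278, [607, -65, 22]), (284, [626, -51, 44]), (290, [628, -40, 47]), (296, [583, -37, 1])]
262 [(272, [595, -78, 3]), (278, [592, -68, 1]), (284, [629, -50, 42]), (290, [628, -40, 43]), (296, [588, -36, 1])]
264 [(272, [597, -78, 0]), (278, [595, -67, -1]), (284, [627, -51, 35]), (290, [626, -41, 35]), (296, [591, -35, 0])]
266 [(272, [602, -77, 0]), (278, [599, -67, -1]), (284, [628, -51, 31]), (290, [625, -41, 29]), (296, [596, -35, -1])]
268 [(272, [606, -76, -1]), (278, [605, -66, -1]), (284, [624, -52, 22]), (290, [621, -41, 20]), (296, [603, -34, 1])]
270 [(272, [610, -76, -1]), (278, [610, -65, 0]), (284, [622, -52, 15]), (290, [624, -41, 18]), (296, [606, -33, 0])]
272 [(272, [616, -75, -1]), (278, [617, -64, 2]), (284, [615, -53, 1]), (290, [612, -43, 0]), (296, [611, -33, 0])]
274 [(272, [623, -73, 2]), (278, [621, -63, 2]), (284, [617, -53, -1]), (290, [617, -42, 0]), (296, [615, -32, -1])]
```

View pics/s11z.png

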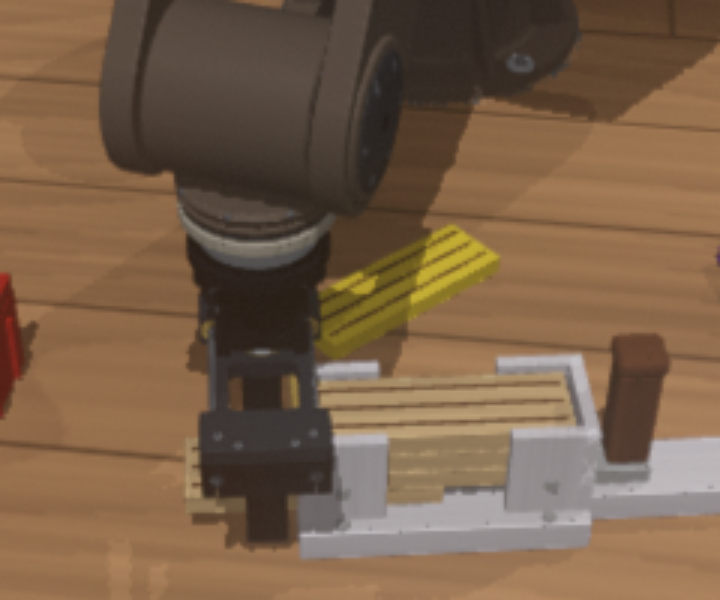

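move_arm(
  rows=[
    {"tx":0,"ty":0,"tz":0,"rx":0,"ry":0,"rz":0,"grip":20},
    {"tx":0,"ty":0,"tz":0,"rx":0,"ry":0,"rz":0,"grip":20},
    {"tx":0,"ty":0,"tz":0,"rx":0,"ry":0,"rz":0,"grip":20},
    {"tx":0,"ty":0,"tz":0,"rx":0,"ry":0,"rz":0,"grip":20},
    {"tx":0,"ty":0,"tz":0,"rx":0,"ry":0,"rz":0,"grip":20},
    {"tx":0,"ty":0,"tz":0,"rx":0,"ry":0,"rz":0,"grip":20},
    {"tx":0,"ty":0,"tz":0,"rx":0,"ry":0,"rz":0,"grip":20},
    {"tx":0,"ty":0,"tz":0,"rx":0,"ry":0,"rz":0,"grip":20},
  ],
)

```text
t: 10.77
eef_pos: [580.5, -52.0, 4.2]
tcp_rot: [-1.571, -0.0, 0.182]
ft_force: [-1.0, -0.9, 3.3]
opening: 0.523
```

move_arm(
  rows=[
    {"tx":0,"ty":0,"tz":-0.4,"rx":0,"ry":0,"rz":0,"grip":20},
    {"tx":0,"ty":0,"tz":-0.8,"rx":0,"ry":0,"rz":0,"grip":20},
    {"tx":0,"ty":0,"tz":-0.8,"rx":0,"ry":0,"rz":0,"grip":20},
    {"tx":0,"ty":0,"tz":-0.8,"rx":0,"ry":0,"rz":0,"grip":20},
    {"tx":0,"ty":0,"tz":0,"rx":0,"ry":0,"rz":0,"grip":20},
  ],
)

```text
t: 11.18
eef_pos: [586.0, -81.2, 4.0]
tcp_rot: [-1.571, -0.001, 0.181]
ft_force: [0.9, -2.7, 4.6]
opening: 0.523
```

```bash
python3 -c "
from h import *
from cell import env
im,d=env.read_camera('scene');cv2.imwrite('pics/s12.png',im)
go([580.2,-52.1,3],.1815)
im=im[90:290,200:440]; cv2.imwrite('pics/s12z.png',cv2.resize(im,None,fx=3,fy=3))
"
```

```text
t 11.23 pos [585.9 -80.8   4.1] rot [-1.5716e+00 -8.0000e-04  1.8110e-01] F [ 0.8 -3.3  3.3] open 0.527
shift cm [-0.05  0.11  2.93] ry -0.0004 joints [-0.25  0.7   1.81 -0.    0.63 -0.43]
```

View pics/s12z.png

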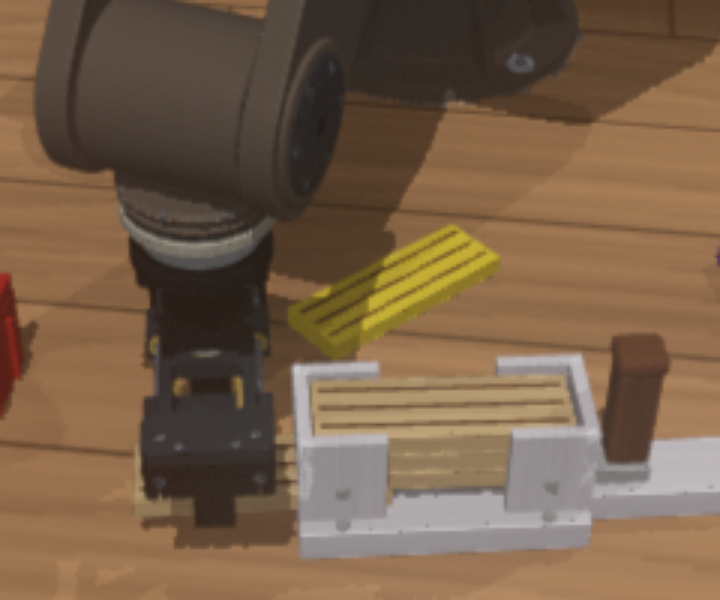

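Drawing well; the slat follows and the stack stays. Continue out.

move_arm(
  rows=[
    {"tx":0,"ty":0,"tz":-0.6,"rx":0,"ry":0,"rz":0,"grip":20},
    {"tx":0,"ty":0,"tz":-1,"rx":0,"ry":0,"rz":0,"grip":20},
    {"tx":0,"ty":0,"tz":-1,"rx":0,"ry":0,"rz":0,"grip":20},
    {"tx":0,"ty":0,"tz":-1,"rx":0,"ry":0,"rz":0,"grip":20},
    {"tx":0,"ty":0,"tz":-1,"rx":0,"ry":0,"rz":0,"grip":20},
    {"tx":0,"ty":0,"tz":-1,"rx":0,"ry":0,"rz":0,"grip":20},
    {"tx":0,"ty":0,"tz":-1,"rx":0,"ry":0,"rz":0,"grip":20},
    {"tx":0,"ty":0,"tz":-0.8,"rx":0,"ry":0,"rz":0,"grip":20},
    {"tx":0,"ty":0,"tz":0,"rx":0,"ry":0,"rz":0,"grip":20},
  ],
)

```text
t: 11.98
eef_pos: [599.2, -154.1, 3.9]
tcp_rot: [-1.571, -0.0, 0.181]
ft_force: [-0.9, 0.7, -0.3]
opening: 0.522
```

```bash
python3 -c "
from h import *
from cell import env
im,d=env.read_camera('scene');cv2.imwrite('pics/s13.png',im)
go([580.2,-52.1,3],.1815)
im=im[90:290,180:420]; cv2.imwrite('pics/s13z.png',cv2.resize(im,None,fx=3,fy=3))
"
```

```text
t 12.03 pos [ 598.9 -153.2    3.9] rot [-1.5708e+00 -1.0000e-04  1.8080e-01] F [ 0.1 -0.2 -0.5] open 0.523
shift cm [-0.02  0.09 10.29] ry -0.0007 joints [-0.36  0.73  1.74  0.    0.68 -0.54]
```

View pics/s13z.png

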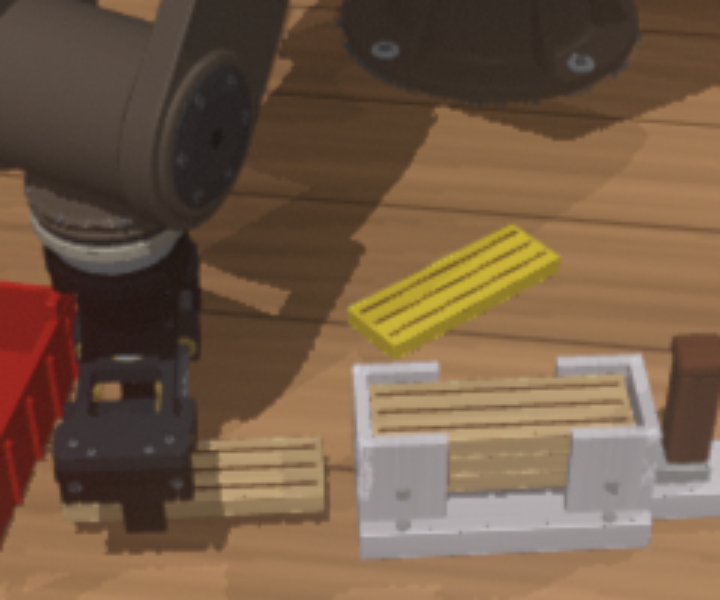

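move_arm(
  rows=[
    {"tx":0,"ty":-0.8,"tz":0,"rx":0,"ry":0,"rz":0,"grip":20},
    {"tx":0,"ty":-1.6,"tz":0,"rx":0,"ry":0,"rz":0,"grip":20},
    {"tx":0,"ty":-2,"tz":0,"rx":0,"ry":0,"rz":0,"grip":20},
    {"tx":0,"ty":-2,"tz":0,"rx":0,"ry":0,"rz":0,"grip":20},
    {"tx":0,"ty":-1.6,"tz":0,"rx":0,"ry":0.03,"rz":0,"grip":20},
    {"tx":0,"ty":-1,"tz":0,"rx":0,"ry":0.06,"rz":0,"grip":20},
    {"tx":0,"ty":0,"tz":0,"rx":0,"ry":0.06,"rz":0,"grip":20},
    {"tx":0,"ty":0,"tz":0,"rx":0,"ry":0.06,"rz":0,"grip":20},
    {"tx":0,"ty":0,"tz":0,"rx":0,"ry":0.02,"rz":0,"grip":20},
    {"tx":0,"ty":0,"tz":0,"rx":0,"ry":0,"rz":0,"grip":20},
  ],
)

```text
t: 12.87
eef_pos: [598.8, -151.8, 94.5]
tcp_rot: [-1.571, -0.0, -0.047]
ft_force: [-0.0, 0.5, -1.3]
opening: 0.522
```

```bash
python3 -c "
from h import *
go([558.6,-316.8,94],-.049)"
```

```text
t 12.87 pos [ 598.8 -151.8   94.5] rot [-1.5708e+00 -2.0000e-04 -4.7300e-02] F [-0.   0.5 -1.3] open 0.522
shift cm [ -3.24   0.04 -16.68] ry 0.0017 joints [-0.36  0.6   1.68  0.    0.85 -0.31]
```

move_arm(
  rows=[
    {"tx":-0.2,"ty":0,"tz":-1,"rx":0,"ry":0,"rz":0,"grip":20},
    {"tx":-0.4,"ty":0,"tz":-2,"rx":0,"ry":0,"rz":0,"grip":20},
    {"tx":-0.5,"ty":0,"tz":-2.5,"rx":0,"ry":0,"rz":0,"grip":20},
    {"tx":-0.5,"ty":0,"tz":-2.5,"rx":0,"ry":0,"rz":0,"grip":20},
    {"tx":-0.5,"ty":0,"tz":-2.5,"rx":0,"ry":0,"rz":0,"grip":20},
    {"tx":-0.5,"ty":0,"tz":-2.5,"rx":0,"ry":0,"rz":0,"grip":20},
    {"tx":-0.4,"ty":0,"tz":-2.1,"rx":0,"ry":0,"rz":0,"grip":20},
    {"tx":-0.2,"ty":0,"tz":-1.5,"rx":0,"ry":0,"rz":0,"grip":20},
    {"tx":0,"ty":0,"tz":0,"rx":0,"ry":0,"rz":0,"grip":20},
    {"tx":0,"ty":0,"tz":0,"rx":0,"ry":0,"rz":0,"grip":20},
  ],
)

```text
t: 13.7
eef_pos: [558.6, -317.0, 93.8]
tcp_rot: [-1.57, 0.0, -0.049]
ft_force: [0.2, 1.1, -0.9]
opening: 0.525
```

```bash
python3 - <<'E'
from h import *
from cell import env
np.set_printoptions(precision=1,suppress=True)
go([558.6,-316.8,94],-.049)
im,d=env.read_camera('scene');cv2.imwrite('pics/s14.png',im);np.save('pics/s14.npy',d)
im2,d2=env.read_camera('top');cv2.imwrite('pics/t14.png',im2);np.save('pics/t14.npy',d2)
cv2.imwrite('pics/s14z.png',cv2.resize(im[110:310,70:310],None,fx=3,fy=3))
cv2.imwrite('pics/t14z.png',cv2.resize(im2[170:340,330:560],None,fx=3,fy=3))
E
```

```text
t 13.70 pos [ 558.6 -317.    93.8] rot [-1.6  0.  -0. ] F [ 0.2  1.1 -0.9] open 0.525
shift cm [-0. -0.  0.] ry 0.0004 joints [-0.6  0.6  1.6  0.   0.9 -0.6]
```

View pics/s14z.png

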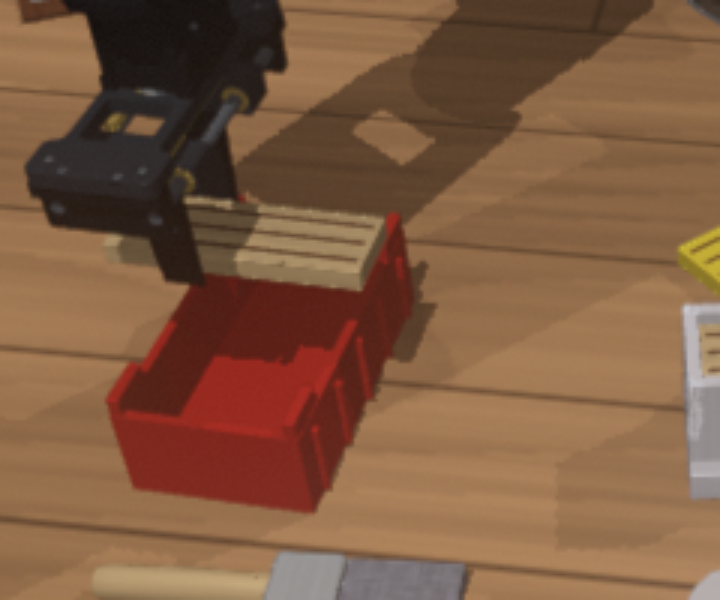

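View pics/t14z.png

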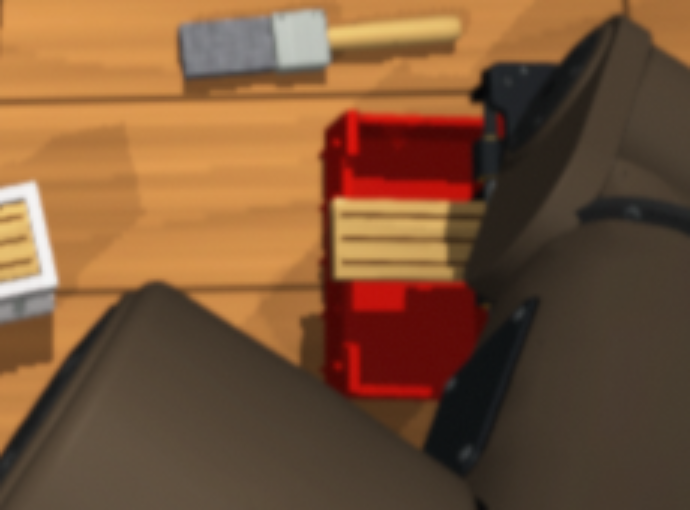

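```bash
cat > ms.py <<'E'
from h import *
import sys
np.set_printoptions(precision=1,suppress=True)
k=sys.argv[1]; z0,z1=float(sys.argv[2]),float(sys.argv[3])
for n in("scene","top"):
    f=n[0]+k; im=cv2.imread(f'pics/{f}.png');C=cloud(n,np.load(f'pics/{f}.npy'));h=cv2.cvtColor(im,cv2.COLOR_BGR2HSV)
    m=(h[...,0]>12)&(h[...,0]<30)&(h[...,1]>60)&(C[...,0]>450)&(C[...,0]<680)&(C[...,1]>-400)&(C[...,1]<-180)&(C[...,2]>z0)&(C[...,2]<z1)
    P=C[m]; r=cv2.minAreaRect(P[:,:2].astype(np.float32))
    # plane
    A=np.c_[P[:,:2]-P[:,:2].mean(0),np.ones(len(P))]; c=np.linalg.lstsq(A,P[:,2],rcond=None)[0]
    print(n,len(P),r,"medz %.1f"%np.median(P[:,2]),"slope",np.round(c[:2],3)); b=cv2.boxPoints(r); print(b[np.argsort(b[:,1])])
E
python3 ms.py 14 117 133
```

```text
scene 1511 ((560.1646118164062, -287.5151062011719), (63.64480972290039, 151.79136657714844), 0.18246689438819885) medz 125.2 slope [-0.  0.]
[[ 528.6 -363.5]
 [ 592.2 -363.3]
 [ 528.1 -211.7]
 [ 591.7 -211.5]]
top 1212 ((560.734619140625, -259.4494323730469), (95.9548568725586, 50.77467346191406), 89.1242446899414) medz 124.7 slope [ 0. -0.]
[[ 585.4 -307.8]
 [ 534.6 -307. ]
 [ 586.9 -211.9]
 [ 536.1 -211.1]]
```

```bash
python3 - <<'E'
from h import *
np.set_printoptions(precision=3,suppress=True)
im=cv2.imread('pics/t14.png');C=cloud('top',np.load('pics/t14.npy'));h=cv2.cvtColor(im,cv2.COLOR_BGR2HSV)
m=(h[...,0]>12)&(h[...,0]<30)&(h[...,1]>60)&(C[...,0]>450)&(C[...,0]<680)&(C[...,1]>-305)&(C[...,1]<-180)&(C[...,2]>117)&(C[...,2]<133)
us=[u for u in range(640) if m[:,u].sum()>10][3:-8]
for nm,fn in(("upper",min),("lower",max)):
    uv=np.array([(u,fn(np.where(m[:,u])[0])) for u in us],float); P=plane('top',uv,125)
    k=np.polyfit(P[:,1],P[:,0],1); print("slat",nm,"dx/dy",k[0],"deg",np.degrees(np.arctan(k[0])),"x at -287:",np.polyval(k,-287),len(us))
# crate, initial pictures: rim points by depth, long walls
for n in('top','scene'):
    im=cv2.imread(f'pics/{n}0.png');C=cloud(n,np.load(f'pics/{n}0.npy'));h=cv2.cvtColor(im,cv2.COLOR_BGR2HSV)
    X,Y,Z=C[...,0],C[...,1],C[...,2]
    red=((h[...,0]<8)|(h[...,0]>172))&(h[...,1]>150)&(Z>57)&(Z<63)&(X>505)&(X<615)&(Y<-200)&(Y>-380)
    for nm,s in(("left",Y>-287),("right",Y<-287)):
        P=C[red&s]; k=np.polyfit(P[:,0],P[:,1],1); print(n,nm,len(P),"dy/dx",k[0],"deg",np.degrees(np.arctan(k[0])),"y at 560:",np.polyval(k,560))
    red=((h[...,0]<8)|(h[...,0]>172))&(h[...,1]>150)&(Z>66)&(Z<80)&(X>440)&(X<680)&(Y<-200)&(Y>-380)
    l,lab,st,ce=cv2.connectedComponentsWithStats(red.astype(np.uint8))
    for i in range(1,l):
        if st[i,4]>=5: print("corner",C[lab==i].mean(0),C[lab==i].min(0),C[lab==i].max(0),st[i,4])
E
```

```text
slat upper dx/dy 0.03564871136361516 deg 2.0416561327356293 x at -287: 582.3886427561598 37
slat lower dx/dy 0.023510449611679744 deg 1.3468014295383728 x at -287: 535.2013657627937 37
top left 158 dy/dx -0.051061174348152605 deg -2.9230511821952723 y at 560: -235.66669200583968
top right 168 dy/dx -0.051313533776961226 deg -2.937472526294853 y at 560: -339.35114792887487
corner [ 640.152 -241.017   71.007] [ 625.655 -246.52    66.499] [ 654.588 -236.242   74.902] 71
corner [ 635.459 -341.893   71.331] [ 620.465 -347.795   66.156] [ 649.722 -338.237   76.   ] 65
corner [ 483.346 -231.969   71.718] [ 468.056 -235.85    66.906] [ 499.383 -228.145   77.324] 69
corner [ 477.766 -333.603   71.409] [ 463.535 -338.91    66.671] [ 493.097 -329.605   76.114] 72
scene left 172 dy/dx -0.05117617998481165 deg -2.9296233459419048 y at 560: -234.9449696505771
scene right 180 dy/dx -0.05215799722415961 deg -2.985727556032746 y at 560: -338.8969293751866
corner [ 481.387 -332.852   71.232] [ 462.84  -339.941   66.075] [ 496.83  -328.785   75.644] 71
corner [ 487.337 -231.309   71.171] [ 469.046 -235.787   66.139] [ 502.401 -226.9     75.797] 67
corner [ 639.238 -341.294   71.375] [ 621.221 -346.426   66.102] [ 654.465 -336.986   76.268] 100
corner [ 644.682 -239.759   71.496] [ 626.539 -245.314   66.206] [ 659.381 -235.963   75.479] 94
```

move_arm(
  rows=[
    {"tx":0,"ty":0.8,"tz":0,"rx":0,"ry":0.005,"rz":0,"grip":20},
    {"tx":0,"ty":1,"tz":0,"rx":0,"ry":0,"rz":0,"grip":20},
    {"tx":0,"ty":1,"tz":0,"rx":0,"ry":0,"rz":0,"grip":20},
    {"tx":0,"ty":0.8,"tz":0,"rx":0,"ry":0,"rz":0,"grip":20},
    {"tx":0,"ty":0.6,"tz":0,"rx":0,"ry":0,"rz":0,"grip":20},
    {"tx":0,"ty":0.3,"tz":0,"rx":0,"ry":0,"rz":0,"grip":20},
    {"tx":0,"ty":0,"tz":0,"rx":0,"ry":0,"rz":0,"grip":20},
    {"tx":0,"ty":0,"tz":0,"rx":0,"ry":0,"rz":0,"grip":20},
  ],
)

```text
t: 14.47
eef_pos: [559.0, -316.5, 48.9]
tcp_rot: [-1.571, 0.0, -0.053]
ft_force: [-0.1, 0.3, -0.3]
opening: 0.52
```

```bash
python3 - <<'E'
from h import *
from cell import env
go([558.6,-316.8,43],-.0512)
im,d=env.read_camera('scene');cv2.imwrite('pics/s15.png',im);np.save('pics/s15.npy',d)
im2,d2=env.read_camera('top');cv2.imwrite('pics/t15.png',im2);np.save('pics/t15.npy',d2)
cv2.imwrite('pics/s15z.png',cv2.resize(im[110:310,70:310],None,fx=3,fy=3))
E
python3 ms.py 15 73 86
```

```text
t 14.47 pos [ 559.  -316.5   48.9] rot [-1.5707e+00  1.0000e-04 -5.3000e-02] F [-0.1  0.3 -0.3] open 0.520
shift cm [-0.04  0.59 -0.03] ry -0.0018 joints [-0.62  0.69  1.65  0.    0.8  -0.57]
scene 1384 ((561.927001953125, -287.06353759765625), (58.975521087646484, 152.93399047851562), 0.07772152125835419) medz 80.3 slope [-0.  0.]
[[ 532.5 -363.6]
 [ 591.5 -363.5]
 [ 532.3 -210.6]
 [ 591.3 -210.6]]
top 1116 ((561.4404296875, -259.2627258300781), (94.55471801757812, 51.75725555419922), 88.37639617919922) medz 80.0 slope [ 0. -0.]
[[ 586.  -307.3]
 [ 534.2 -305.8]
 [ 588.6 -212.7]
 [ 536.9 -211.3]]
```

View pics/s15z.png

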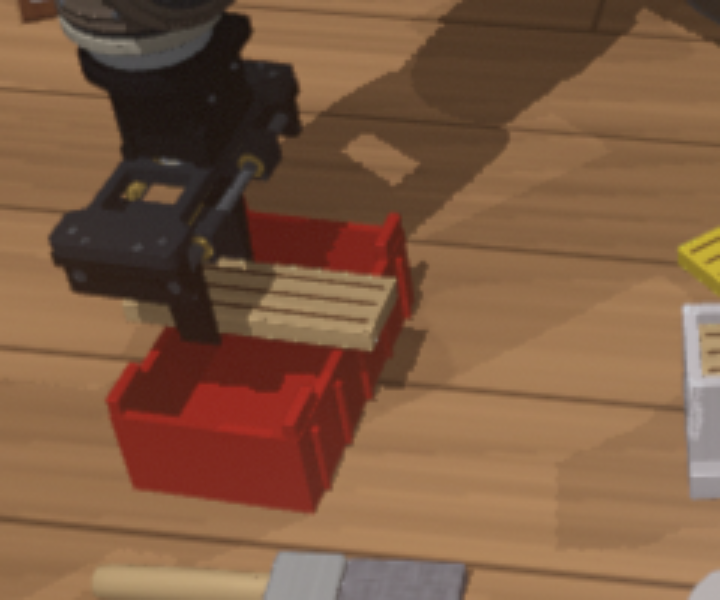

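move_arm(
  rows=[
    {"tx":0,"ty":0.3,"tz":0,"rx":0,"ry":0,"rz":0,"grip":20},
    {"tx":0,"ty":0.15,"tz":0,"rx":0,"ry":0,"rz":0,"grip":20},
    {"tx":0,"ty":0,"tz":0,"rx":0,"ry":0,"rz":0,"grip":20},
    {"tx":0,"ty":0,"tz":0,"rx":0,"ry":0,"rz":0,"grip":20},
  ],
)

```text
t: 14.9
eef_pos: [558.9, -316.5, 44.4]
tcp_rot: [-1.571, 0.0, -0.053]
ft_force: [0.4, 0.5, -1.7]
opening: 0.522
```

move_arm(
  rows=[
    {"tx":0,"ty":0.1,"tz":0,"rx":0,"ry":0,"rz":0,"grip":20},
    {"tx":0,"ty":0,"tz":0,"rx":0,"ry":0,"rz":0,"grip":20},
    {"tx":0,"ty":0,"tz":0,"rx":0,"ry":0,"rz":0,"grip":20},
  ],
)

```text
t: 15.15
eef_pos: [559.0, -316.5, 43.5]
tcp_rot: [-1.571, -0.0, -0.053]
ft_force: [0.1, 0.4, -0.5]
opening: 0.519
```

move_arm(
  rows=[
    {"tx":0,"ty":0.1,"tz":0,"rx":0,"ry":0,"rz":0,"grip":20},
    {"tx":0,"ty":0,"tz":0,"rx":0,"ry":0,"rz":0,"grip":20},
    {"tx":0,"ty":0,"tz":0,"rx":0,"ry":0,"rz":0,"grip":20},
  ],
)

```text
t: 15.4
eef_pos: [558.9, -316.5, 42.4]
tcp_rot: [-1.571, 0.0, -0.053]
ft_force: [-0.1, -1.0, -1.4]
opening: 0.521
```

```bash
python3 - <<'E'
from h import *
from cell import env
go([558.6,-316.8,43],-.0512)
im,d=env.read_camera('scene');cv2.imwrite('pics/s16.png',im);np.save('pics/s16.npy',d)
im2,d2=env.read_camera('top');cv2.imwrite('pics/t16.png',im2);np.save('pics/t16.npy',d2)
E
python3 ms.py 16 68 82
```

```text
t 15.40 pos [ 558.9 -316.5   42.4] rot [-1.5707e+00  1.0000e-04 -5.3000e-02] F [-0.1 -1.  -1.4] open 0.521
shift cm [-0.03 -0.06 -0.03] ry -0.0018 joints [-0.62  0.7   1.65  0.    0.79 -0.57]
scene 1307 ((561.7003173828125, -286.7646484375), (57.327144622802734, 151.96766662597656), 0.47909045219421387) medz 73.9 slope [-0. -0.]
[[ 533.7 -363. ]
 [ 591.  -362.5]
 [ 532.4 -211. ]
 [ 589.7 -210.5]]
top 1069 ((560.9420166015625, -259.23785400390625), (93.7063980102539, 50.7237548828125), 88.63541412353516) medz 73.3 slope [-0. -0.]
[[ 585.2 -306.7]
 [ 534.5 -305.5]
 [ 587.4 -213. ]
 [ 536.7 -211.8]]
```

move_arm(
  rows=[
    {"tx":0,"ty":0.1,"tz":0,"rx":0,"ry":0,"rz":0,"grip":20},
    {"tx":0,"ty":0,"tz":0,"rx":0,"ry":0,"rz":0,"grip":20},
    {"tx":0,"ty":0,"tz":0,"rx":0,"ry":0,"rz":0,"grip":20},
  ],
)

```text
t: 15.75
eef_pos: [559.0, -316.6, 42.2]
tcp_rot: [-1.571, -0.0, -0.053]
ft_force: [-2.9, 1.3, 6.5]
opening: 0.526
```

move_arm(
  rows=[
    {"tx":0,"ty":0.1,"tz":0,"rx":0,"ry":0,"rz":0,"grip":20},
    {"tx":0,"ty":0,"tz":0,"rx":0,"ry":0,"rz":0,"grip":20},
    {"tx":0,"ty":0,"tz":0,"rx":0,"ry":0,"rz":0,"grip":20},
  ],
)

```text
t: 16.0
eef_pos: [559.1, -316.6, 42.2]
tcp_rot: [-1.571, -0.001, -0.053]
ft_force: [-4.3, 3.8, 15.4]
opening: 0.525
```

move_arm(
  rows=[
    {"tx":0,"ty":-0.12,"tz":0,"rx":0,"ry":0,"rz":0,"grip":52},
    {"tx":0,"ty":0,"tz":0,"rx":0,"ry":0,"rz":0,"grip":56},
    {"tx":0,"ty":0,"tz":0,"rx":0,"ry":0,"rz":0,"grip":60},
    {"tx":0,"ty":0,"tz":0,"rx":0,"ry":0,"rz":0,"grip":65},
    {"tx":0,"ty":0,"tz":0,"rx":0,"ry":0,"rz":0,"grip":70},
    {"tx":0,"ty":0,"tz":0,"rx":0,"ry":0,"rz":0,"grip":75},
    {"tx":0,"ty":0,"tz":0,"rx":0,"ry":0,"rz":0,"grip":80},
    {"tx":0,"ty":0,"tz":0,"rx":0,"ry":0,"rz":0,"grip":80},
    {"tx":0,"ty":0,"tz":0,"rx":0,"ry":0,"rz":0,"grip":80},
  ],
)

```text
t: 16.75
eef_pos: [559.0, -316.5, 41.6]
tcp_rot: [-1.571, 0.0, -0.053]
ft_force: [0.1, 0.8, -1.0]
opening: 0.798
```

```bash
python3 - <<'E'
from h import *
from cell import env
go([558.6,-316.8,43],-.0512)
im,d=env.read_camera('scene');cv2.imwrite('pics/s17.png',im);np.save('pics/s17.npy',d)
im2,d2=env.read_camera('top');cv2.imwrite('pics/t17.png',im2);np.save('pics/t17.npy',d2)
cv2.imwrite('pics/s17z.png',cv2.resize(im[110:310,70:310],None,fx=3,fy=3))
E
python3 ms.py 17 68 82
```

```text
t 16.75 pos [ 559.  -316.5   41.6] rot [-1.5706  0.     -0.0531] F [ 0.1  0.8 -1. ] open 0.798
shift cm [-0.04 -0.14 -0.03] ry -0.0019 joints [-0.62  0.7   1.65  0.    0.79 -0.57]
scene 1317 ((567.376953125, -286.9256591796875), (150.80722045898438, 70.16523742675781), 88.07939147949219) medz 73.8 slope [-0. -0.]
[[ 599.9 -363.5]
 [ 529.8 -361.1]
 [ 605.  -212.7]
 [ 534.8 -210.4]]
top 1070 ((560.525390625, -259.2545166015625), (94.77262115478516, 49.44532775878906), 86.89366149902344) medz 73.1 slope [ 0. -0.]
[[ 582.6 -307.9]
 [ 533.3 -305.2]
 [ 587.8 -213.3]
 [ 538.4 -210.6]]
```

View pics/s17z.png

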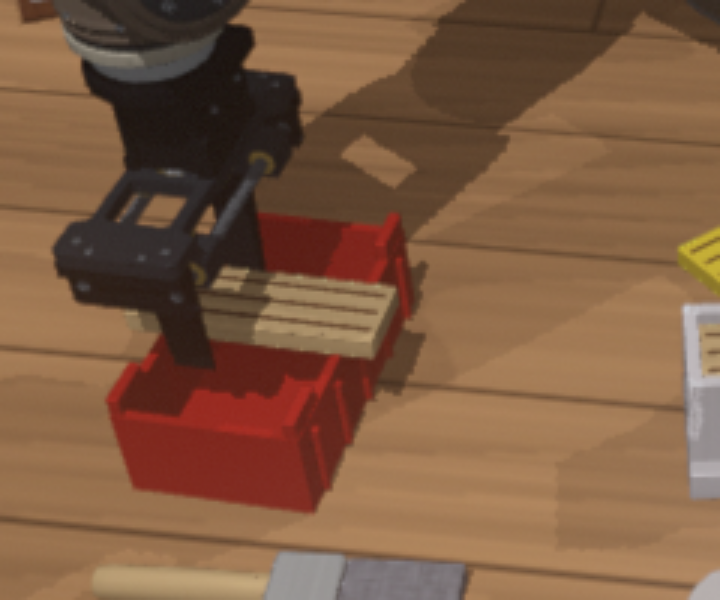

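move_arm(
  rows=[
    {"tx":0,"ty":-0.6,"tz":0,"rx":0,"ry":0,"rz":0,"grip":80},
    {"tx":0,"ty":-1.5,"tz":0,"rx":0,"ry":0,"rz":0,"grip":80},
    {"tx":0,"ty":-2.5,"tz":0,"rx":0,"ry":0,"rz":0,"grip":80},
    {"tx":0,"ty":-2.5,"tz":0,"rx":0,"ry":0,"rz":0,"grip":80},
    {"tx":0,"ty":-2.5,"tz":0,"rx":0,"ry":0,"rz":0,"grip":80},
    {"tx":0,"ty":-1.4,"tz":0,"rx":0,"ry":0,"rz":0,"grip":80},
    {"tx":0,"ty":0,"tz":0,"rx":0,"ry":-0.08,"rz":0,"grip":80},
    {"tx":0,"ty":0,"tz":0,"rx":0,"ry":-0.08,"rz":0,"grip":80},
    {"tx":0,"ty":0,"tz":0,"rx":0,"ry":-0.075,"rz":0,"grip":80},
    {"tx":0,"ty":0,"tz":0,"rx":0,"ry":0,"rz":0,"grip":80},
  ],
)

```text
t: 17.68
eef_pos: [558.9, -316.5, 152.3]
tcp_rot: [-1.571, -0.0, 0.185]
ft_force: [-0.1, -0.1, -0.2]
opening: 0.801
```

```bash
python3 - <<'E'
from h import *
from cell import env
go([541.2,158.3,150],.1815)
im,d=env.read_camera('scene');cv2.imwrite('pics/s18.png',im);np.save('pics/s18.npy',d)
im2,d2=env.read_camera('top');cv2.imwrite('pics/t18.png',im2);np.save('pics/t18.npy',d2)
E
python3 ms.py 18 66 84
```

```text
t 17.68 pos [ 558.9 -316.5  152.3] rot [-1.5711e+00 -4.0000e-04  1.8540e-01] F [-0.1 -0.1 -0.2] open 0.801
shift cm [ 7.01  0.22 46.99] ry 0.0039 joints [-0.62  0.57  1.57  0.    1.01 -0.8 ]
scene 1849 ((561.447265625, -286.9836730957031), (150.99313354492188, 54.37923049926758), 87.7517318725586) medz 73.6 slope [-0. -0.]
[[ 585.7 -363.5]
 [ 531.3 -361.4]
 [ 591.6 -212.6]
 [ 537.2 -210.5]]
top 1519 ((560.0450439453125, -276.7646484375), (130.15768432617188, 49.99125289916992), 87.63124084472656) medz 73.2 slope [ 0. -0.]
[[ 582.3 -342.8]
 [ 532.4 -340.8]
 [ 587.7 -212.8]
 [ 537.8 -210.7]]
```

View pics/s18.png

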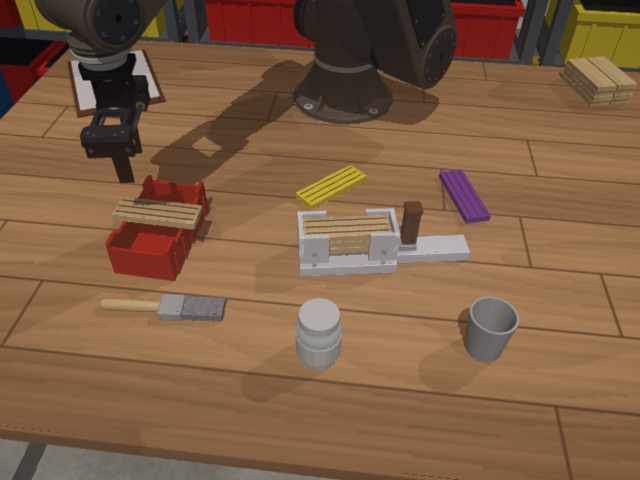

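move_arm(
  rows=[
    {"tx":0.3,"ty":0,"tz":2,"rx":0,"ry":0.003,"rz":0,"grip":80},
    {"tx":0.55,"ty":0,"tz":3.6,"rx":0,"ry":0,"rz":0,"grip":80},
    {"tx":0.55,"ty":0,"tz":3.6,"rx":0,"ry":0,"rz":0,"grip":80},
    {"tx":0.55,"ty":0,"tz":3.6,"rx":0,"ry":0,"rz":0,"grip":80},
    {"tx":0.55,"ty":0,"tz":3.6,"rx":0,"ry":0,"rz":0,"grip":80},
    {"tx":0.55,"ty":0,"tz":3.6,"rx":0,"ry":0,"rz":0,"grip":80},
    {"tx":0.55,"ty":0,"tz":3.6,"rx":0,"ry":0,"rz":0,"grip":80},
    {"tx":0.55,"ty":0,"tz":3.6,"rx":0,"ry":0,"rz":0,"grip":80},
    {"tx":0.55,"ty":0,"tz":3.6,"rx":0,"ry":0,"rz":0,"grip":80},
    {"tx":0.55,"ty":0,"tz":3.6,"rx":0,"ry":0,"rz":0,"grip":80},
  ],
)

```text
t: 18.62
eef_pos: [549.0, 33.0, 151.9]
tcp_rot: [-1.571, -0.0, 0.176]
ft_force: [0.7, 0.3, 1.0]
opening: 0.798
```

move_arm(
  rows=[
    {"tx":0.55,"ty":0,"tz":3.6,"rx":0,"ry":0,"rz":0,"grip":80},
    {"tx":0.55,"ty":0,"tz":3.6,"rx":0,"ry":0,"rz":0,"grip":80},
    {"tx":0.55,"ty":0,"tz":3.2,"rx":0,"ry":0,"rz":0,"grip":80},
    {"tx":0.15,"ty":0,"tz":1.7,"rx":0,"ry":0,"rz":0,"grip":80},
    {"tx":0,"ty":0,"tz":0,"rx":0,"ry":0,"rz":0,"grip":80},
    {"tx":0,"ty":0,"tz":0,"rx":0,"ry":0,"rz":0,"grip":80},
    {"tx":0,"ty":0,"tz":0,"rx":0,"ry":0,"rz":0,"grip":80},
  ],
)

```text
t: 19.2
eef_pos: [545.5, 153.0, 151.8]
tcp_rot: [-1.571, 0.0, 0.178]
ft_force: [-0.8, -0.0, 0.4]
opening: 0.797
```

```bash
python3 - <<'E'
from h import *
go([541,158.3,46],.1815)
E
```

```text
t 19.20 pos [545.5 153.  151.8] rot [-1.5709  0.      0.1777] F [-0.8 -0.   0.4] open 0.797
shift cm [-0.35 10.58  0.61] ry -0.0038 joints [ 0.16  0.47  1.76 -0.    0.91 -0.02]
```

move_arm(
  rows=[
    {"tx":-0.35,"ty":0,"tz":0.6,"rx":0,"ry":-0.004,"rz":0,"grip":80},
    {"tx":0,"ty":1,"tz":0,"rx":0,"ry":0,"rz":0,"grip":80},
    {"tx":0,"ty":2,"tz":0,"rx":0,"ry":0,"rz":0,"grip":80},
    {"tx":0,"ty":2.5,"tz":0,"rx":0,"ry":0,"rz":0,"grip":80},
    {"tx":0,"ty":2.5,"tz":0,"rx":0,"ry":0,"rz":0,"grip":80},
    {"tx":0,"ty":2,"tz":0,"rx":0,"ry":0,"rz":0,"grip":80},
    {"tx":0,"ty":0.6,"tz":0,"rx":0,"ry":0,"rz":0,"grip":80},
    {"tx":0,"ty":0,"tz":0,"rx":0,"ry":0,"rz":0,"grip":80},
    {"tx":0,"ty":0,"tz":0,"rx":0,"ry":0,"rz":0,"grip":80},
  ],
)

```text
t: 19.95
eef_pos: [541.2, 158.6, 46.0]
tcp_rot: [-1.571, 0.0, 0.182]
ft_force: [0.7, 0.1, -0.3]
opening: 0.801
```

```bash
python3 - <<'E'
from h import *
go([541,158.3,46],.1815)
E
```

```text
t 19.95 pos [541.2 158.6  46. ] rot [-1.5707  0.      0.1824] F [ 0.7  0.1 -0.3] open 0.801
shift cm [-0.02 -0.   -0.02] ry 0.0009 joints [ 0.17  0.61  1.85  0.    0.68 -0.01]
```

move_arm(
  rows=[
    {"tx":0,"ty":0,"tz":0,"rx":0,"ry":0,"rz":0,"grip":5},
    {"tx":0,"ty":0,"tz":0,"rx":0,"ry":0,"rz":0,"grip":5},
    {"tx":0,"ty":0,"tz":0,"rx":0,"ry":0,"rz":0,"grip":5},
    {"tx":0,"ty":0,"tz":0,"rx":0,"ry":0,"rz":0,"grip":5},
    {"tx":0,"ty":0,"tz":0,"rx":0,"ry":0,"rz":0,"grip":5},
    {"tx":0,"ty":0,"tz":0,"rx":0,"ry":0,"rz":0,"grip":5},
    {"tx":0,"ty":0,"tz":0,"rx":0,"ry":0,"rz":0,"grip":5},
    {"tx":0,"ty":0,"tz":0,"rx":0,"ry":0,"rz":0,"grip":5},
    {"tx":0,"ty":0,"tz":0,"rx":0,"ry":0,"rz":0,"grip":5},
    {"tx":0,"ty":0,"tz":0,"rx":0,"ry":0,"rz":0,"grip":5},
  ],
)

```text
t: 20.78
eef_pos: [540.3, 158.8, 45.7]
tcp_rot: [-1.571, 0.001, 0.183]
ft_force: [-5.0, -1.1, 3.4]
opening: 0.294
```

move_arm(
  rows=[
    {"tx":0,"ty":0,"tz":0,"rx":0,"ry":0,"rz":0,"grip":5},
    {"tx":0,"ty":0,"tz":0,"rx":0,"ry":0,"rz":0,"grip":5},
    {"tx":0,"ty":0,"tz":0,"rx":0,"ry":0,"rz":0,"grip":5},
  ],
)

```text
t: 21.03
eef_pos: [540.3, 158.8, 45.7]
tcp_rot: [-1.571, 0.001, 0.183]
ft_force: [-6.5, -1.4, 4.5]
opening: 0.291
```

move_arm(
  rows=[
    {"tx":0,"ty":0,"tz":0.4,"rx":0,"ry":0,"rz":0,"grip":5},
    {"tx":0,"ty":0,"tz":0.8,"rx":0,"ry":0,"rz":0,"grip":5},
    {"tx":0,"ty":0,"tz":0.9,"rx":0,"ry":0,"rz":0,"grip":5},
    {"tx":0,"ty":0,"tz":0.9,"rx":0,"ry":0,"rz":0,"grip":5},
    {"tx":0,"ty":0,"tz":0.9,"rx":0,"ry":0,"rz":0,"grip":5},
    {"tx":0,"ty":0,"tz":0.9,"rx":0,"ry":0,"rz":0,"grip":5},
    {"tx":0,"ty":0,"tz":0.9,"rx":0,"ry":0,"rz":0,"grip":5},
    {"tx":0,"ty":0,"tz":0.9,"rx":0,"ry":0,"rz":0,"grip":5},
    {"tx":0,"ty":0,"tz":0.9,"rx":0,"ry":0,"rz":0,"grip":5},
    {"tx":0,"ty":0,"tz":0.5,"rx":0,"ry":0,"rz":0,"grip":5},
  ],
)

```text
t: 21.87
eef_pos: [525.5, 237.8, 45.7]
tcp_rot: [-1.571, 0.002, 0.183]
ft_force: [-5.7, -5.3, 4.8]
opening: 0.29
```

move_arm(
  rows=[
    {"tx":0,"ty":0,"tz":0.3,"rx":0,"ry":0,"rz":0,"grip":5},
    {"tx":0,"ty":0,"tz":0,"rx":0,"ry":0,"rz":0,"grip":5},
    {"tx":0,"ty":0,"tz":0,"rx":0,"ry":0,"rz":0,"grip":5},
  ],
)

```text
t: 22.12
eef_pos: [524.9, 240.8, 45.7]
tcp_rot: [-1.57, 0.002, 0.183]
ft_force: [-6.8, 1.0, 5.0]
opening: 0.291
```

move_arm(
  rows=[
    {"tx":0,"ty":0,"tz":0.2,"rx":0,"ry":0,"rz":0,"grip":5},
    {"tx":0,"ty":0,"tz":0.1,"rx":0,"ry":0,"rz":0,"grip":5},
    {"tx":0,"ty":0,"tz":0,"rx":0,"ry":0,"rz":0,"grip":5},
    {"tx":0,"ty":0,"tz":0,"rx":0,"ry":0,"rz":0,"grip":5},
  ],
)

```text
t: 22.45
eef_pos: [524.6, 242.3, 45.7]
tcp_rot: [-1.572, 0.002, 0.183]
ft_force: [-4.0, -9.1, 5.8]
opening: 0.292
```

move_arm(
  rows=[
    {"tx":0,"ty":0,"tz":0.15,"rx":0,"ry":0,"rz":0,"grip":5},
    {"tx":0,"ty":0,"tz":0,"rx":0,"ry":0,"rz":0,"grip":5},
    {"tx":0,"ty":0,"tz":0,"rx":0,"ry":0,"rz":0,"grip":5},
  ],
)

```text
t: 22.7
eef_pos: [524.6, 242.3, 45.7]
tcp_rot: [-1.574, 0.003, 0.183]
ft_force: [-3.2, -22.3, 5.9]
opening: 0.291
```

```bash
python3 - <<'E'
from h import *
from cell import env
im,d=env.read_camera('scene');cv2.imwrite('pics/s19.png',im);np.save('pics/s19.npy',d)
im2,d2=env.read_camera('top');cv2.imwrite('pics/t19.png',im2);np.save('pics/t19.npy',d2)
cv2.imwrite('pics/s19z.png',cv2.resize(im[130:300,270:500],None,fx=3.4,fy=3.4))
E
```

```text
(no output)
```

View pics/s19z.png

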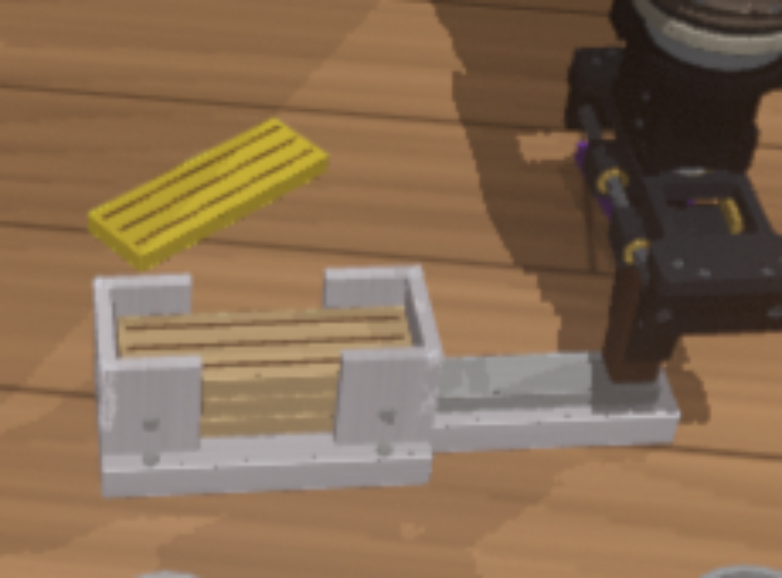

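move_arm(
  rows=[
    {"tx":0,"ty":0,"tz":-0.2,"rx":0,"ry":0,"rz":0,"grip":35},
    {"tx":0,"ty":0,"tz":0,"rx":0,"ry":0,"rz":0,"grip":75},
    {"tx":0,"ty":0,"tz":0,"rx":0,"ry":0,"rz":0,"grip":75},
    {"tx":0,"ty":0,"tz":0,"rx":0,"ry":0,"rz":0,"grip":75},
    {"tx":0,"ty":0,"tz":0,"rx":0,"ry":0,"rz":0,"grip":75},
    {"tx":0,"ty":0,"tz":0,"rx":0,"ry":0,"rz":0,"grip":75},
    {"tx":0,"ty":-1,"tz":0,"rx":0,"ry":0,"rz":0,"grip":75},
    {"tx":0,"ty":-2.5,"tz":0,"rx":0,"ry":0,"rz":0,"grip":75},
    {"tx":0,"ty":-3,"tz":0,"rx":0,"ry":0,"rz":0,"grip":75},
    {"tx":0,"ty":-3,"tz":0,"rx":0,"ry":0,"rz":0,"grip":75},
  ],
)

```text
t: 23.63
eef_pos: [525.1, 243.0, 142.3]
tcp_rot: [-1.571, 0.001, 0.183]
ft_force: [0.3, -1.1, 0.2]
opening: 0.751
```

move_arm(
  rows=[
    {"tx":0,"ty":-2,"tz":0,"rx":0,"ry":0,"rz":0,"grip":75},
    {"tx":0,"ty":0,"tz":3,"rx":0,"ry":0,"rz":0,"grip":75},
    {"tx":0,"ty":0,"tz":3,"rx":0,"ry":0,"rz":0,"grip":75},
    {"tx":0,"ty":0,"tz":3,"rx":0,"ry":0,"rz":0,"grip":75},
    {"tx":0,"ty":0,"tz":3,"rx":0,"ry":0,"rz":0,"grip":75},
    {"tx":0,"ty":0,"tz":3,"rx":0,"ry":0,"rz":0,"grip":75},
    {"tx":0,"ty":0,"tz":0,"rx":0,"ry":0,"rz":0,"grip":75},
    {"tx":0,"ty":0,"tz":0,"rx":0,"ry":0,"rz":0,"grip":75},
  ],
)

```text
t: 24.3
eef_pos: [497.4, 391.7, 161.2]
tcp_rot: [-1.571, -0.0, 0.185]
ft_force: [-0.1, 0.0, -0.1]
opening: 0.753
```

```bash
python3 - <<'E'
from h import *
from cell import env
go([541,158.3,46],.1815)
im,d=env.read_camera('scene');cv2.imwrite('pics/s20.png',im);np.save('pics/s20.npy',d)
im2,d2=env.read_camera('top');cv2.imwrite('pics/t20.png',im2);np.save('pics/t20.npy',d2)
np.set_printoptions(precision=1,suppress=True)
c=np.array([561.2,51.2]);ax=np.array([.1805,-.9836]);ay=np.array([.9836,.1805])
for n,im,d in(("scene",im,d),("top",im2,d2)):
    C=cloud(n,d);h=cv2.cvtColor(im,cv2.COLOR_BGR2HSV);p=C[...,:2]-c;mx=p@ax;my=p@ay
    m=(abs(mx)<78)&(abs(my)<26)&(h[...,1]>70)&(C[...,2]>52)
    P=C[m];A=np.c_[mx[m],my[m],np.ones(len(P))];k=np.linalg.lstsq(A,P[:,2],rcond=None)[0]
    print(n,"stack top z %.1f"%np.median(P[:,2]),"slope",k[:2]*1000,"mm/m; mx",np.percentile(mx[m],[1,99]),len(P))
    m=(C[...,2]>108)&(C[...,2]<122)&(abs(my)<30)&(mx<-90)&(mx>-240)
    if m.sum()>20: print("head mx",np.percentile(mx[m],[1,99]),mx[m].mean())
cv2.imwrite('pics/t20z.png',cv2.resize(im2[130:330,150:520],None,fx=2.1,fy=2.1))
E
python3 ms.py 20 66 84
```

```text
t 24.30 pos [497.4 391.7 161.2] rot [-1.5707e+00 -3.0000e-04  1.8550e-01] F [-0.1  0.  -0.1] open 0.753
shift cm [-2.000e-02  1.151e+01 -2.374e+01] ry 0.0040 joints [0.56 0.54 1.58 0.   1.01 0.38]
scene stack top z 63.6 slope [ -1.2 -67.5] mm/m; mx [-72.8  72.2] 1463
head mx [-207.6 -179.1] -192.3360690653877
top stack top z 63.3 slope [0.3 1.1] mm/m; mx [-74.1  72.9] 1858
head mx [-208. -179.] -193.12650853273257
scene 1858 ((561.6773681640625, -286.824951171875), (152.274658203125, 54.82194137573242), 87.32182312011719) medz 73.7 slope [-0. -0.]
[[ 585.5 -364.2]
 [ 530.7 -361.6]
 [ 592.6 -212.1]
 [ 537.9 -209.5]]
top 1901 ((559.7103271484375, -287.49761962890625), (150.40179443359375, 50.432735443115234), 87.62406158447266) medz 73.1 slope [ 0. -0.]
[[ 581.8 -363.7]
 [ 531.4 -361.6]
 [ 588.  -213.4]
 [ 537.6 -211.3]]
```

View pics/s20.png

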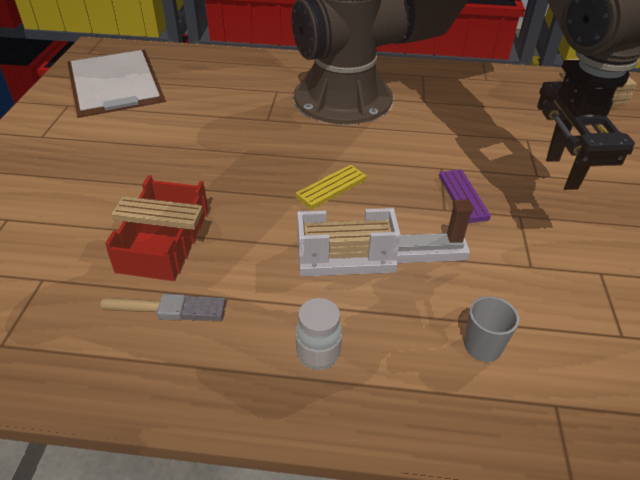

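View pics/t20z.png

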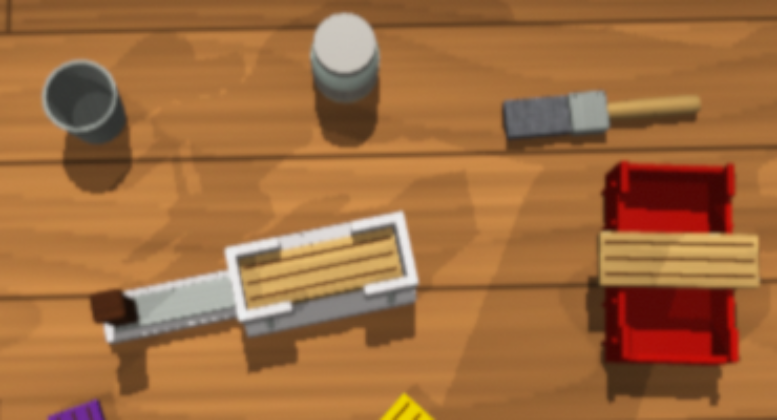

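```bash
python3 - <<'E'
from h import *
np.set_printoptions(precision=1,suppress=True)
c=np.array([561.2,51.2]);ax=np.array([.1805,-.9836]);ay=np.array([.9836,.1805])
for f,n in(("scene0","scene"),("s18","scene"),("s20","scene"),("top0","top"),("t18","top"),("t20","top")):
    C=cloud(n,np.load(f'pics/{f}.npy'));p=C[...,:2]-c;mx=p@ax;my=p@ay
    m=(C[...,2]>108)&(C[...,2]<122)&(abs(my)<30)&(mx<-80)&(mx>-240)
    print(f,np.percentile(mx[m],[1,99]).mean(),mx[m].mean(),m.sum())
E
```

```text
scene0 -187.61327469062874 -186.35584169069975 234
s18 -108.53071366022334 -108.05567787425488 230
s20 -193.3437168003705 -192.3360690653877 233
top0 -187.6810236285831 -187.47265840226285 234
t18 -108.6497937876195 -108.45453096450412 232
t20 -193.50082922950182 -193.12650853273257 235
```

```bash
python3 -c "
from cell import env
print(env.job_done(), env.state()['t'])"
```

```text
the job is handed in; nothing more can be done
the job is handed in; nothing more can be done
```

The job is done and handed in at about 24.5 s of the 67 s allowed. The bottom slat lies across the crate, and the other three slats are down on the magazine floor.

I pinched the handle and pushed the pusher to its end stop. Then I gripped the protruding slat and drew it about 100 mm straight out. I lowered it until it touched the rims and let go, then pulled the pusher back to its rear stop.

**Last checks, from both cameras:**
- **Slat on the crate:** its top is 73 to 74 mm up, so its underside is at the 60 mm rim, and it is level. It is centred within about 1.5 mm and square to within about 0.6°.
- **Remaining stack:** its top is at about 63.5 mm (64 mm expected) and level along its length. It stays within the walls.
- **Pusher:** the handle moved 84.8 mm between the two stops (85 mm given), and both stops showed as a clear rise in force.
- **Jar, brush, cup and look-alikes:** untouched as far as the pictures show. The arm is clear of everything.

**What disagreed:**
- **Reported tool height:** in the camera images the fingertips stood about 30 mm higher than the text and the reported tool position say. I worked from the camera height throughout, and the heights at contact agreed with it.
- **Pusher start position:** the pusher began about 6 mm in, not fully back.
- **Handle grip:** the pinch measured 27.7 mm wide, which matches the handle's 28 mm head and not its 24 mm shaft. It did not slip.
- **Scene-camera slope:** this camera showed a sideways slope on the stack top, but the top camera showed it flat. I put this down to visible slat sides getting into that measurement.

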